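Plug-gauge two lens mounts and reject the undersized one

TASK

One of the two black lens mounts has an undersized bore. Try the plug gauge in them, feeling for the bore with a light push (under 20 N), and leave the gauge standing fully home in the mount that takes it, still in its blue nest; set the other mount down upright and gently in the red reject tray. Leave the bottle, canister and slide box alone.

Things in the scene. Friction and masses are not known exactly. Their poses are not given: they have to be found in the camera images.
- gauge: plug gauge upright in its wooden stand, 0.12 kg, 91 mm long. Origin: centre of the flat nose at its lower end, z up along the pin. Nose 17 mm across, widening to the full 20 mm pin 2.2 mm above the origin; a 30 mm collar lies 44 to 49 mm above the origin. Once the nose has dipped into a bore's mouth, the rim pushes it sideways, towards the bore's centre.
- gauge_handle (a point): middle of the gauge's green square handle, 16 x 16 mm, flats along the gauge's x and y, 49 to 91 mm above the nose (this point: 70 mm). In the good mount the gauge goes down until its collar rests on the plate, nose 8.5 mm above the mount's origin; in the undersized one the nose enters the plate but stops on a step 26 mm above that origin, the collar 17.5 mm short.
- stand: wooden stand fixed on the work surface, 60 x 60 x 50 mm with a 25 mm hole holding the gauge, whose collar rests on the stand's top, the nose 6 mm above the work surface. Origin: centre of its underside.
- mount_a: lens mount: black square block 54 x 54 mm, 42 mm high, with a bright aluminium centring plate (38 x 38 x 10 mm) on top, clamped at any angle. Origin: centre of the block's underside, z up, x and y square to its sides. Grip it by two opposite sides (54 mm), below the plate. About 0.4 kg; starts in its blue nest. Neither look nor name tells which is undersized: it changes from run to run.
- mount_b: the other lens mount, alike: black square block 54 x 54 mm, 42 mm high, with a bright aluminium centring plate (38 x 38 x 10 mm) on top, clamped at any angle. Origin: centre of the block's underside, z up, x and y square to its sides. Grip it by two opposite sides (54 mm), below the plate. About 0.4 kg; starts in its blue nest. Neither look nor name tells which is undersized: it changes from run to run.
- mount_a_top (a point): point on the mount's axis level with the plate's top, 52.5 mm above the mount's origin. A 21 mm bore goes straight down through the plate, eccentric: its centre lies 4 mm from the mount's axis, in a direction that differs in each mount and run (the plate is clamped there). That direction is NOT in the measured poses: find the bore by feel or by eye.
- mount_b_top (a point): point on the mount's axis level with the plate's top, 52.5 mm above the mount's origin. A 21 mm bore goes straight down through the plate, eccentric: its centre lies 4 mm from the mount's axis, in a direction that differs in each mount and run (the plate is clamped there). That direction is NOT in the measured poses: find the bore by feel or by eye.
- nest_a: blue nest 70 x 70 mm fixed on the work surface (the breadboard) that holds one mount: pocket floor 6 mm above the origin, rim 14 mm above it, about 1.5 mm play in all. Origin: centre of its underside. It holds mount_a at the start.
- nest_b: blue nest 70 x 70 mm fixed on the work surface (the breadboard) that holds one mount: pocket floor 6 mm above the origin, rim 14 mm above it, about 1.5 mm play in all. Origin: centre of its underside. It holds mount_b at the start.
- tray: red open reject tray fixed on the work surface, 170 (x) x 150 (y) mm, walls 4 mm thick and 25 mm high. Origin: centre of its underside; floor 4 mm above the origin.
- bottle: bystander: small amber bottle, 40 mm across, 85 mm high; origin at the centre of its underside. Leave it where it is.
- canister: bystander: orange objective canister, 34 mm across, 60 mm high; origin at the centre of its underside. Leave it where it is.
- slidebox: bystander: white slide box 85 (x) x 36 x 22 mm; origin at the centre of its underside. Leave it where it is.
Not all that is in view belongs to the job. Leave any turquoise or white look-alike of the nest_a alone.

How it is judged (in metres and radians):
On the way:
1. the gauge is fully home in one mount while both mounts stand in their nests (((z of gauge in the frame of mount_a between 0.003 and 0.0115 m and horizontal distance between gauge and mount_a below 0.01 m and angle between the z axis of gauge and the z axis of mount_a, either way round below 0.1 rad) or (z of gauge in the frame of mount_b between 0.003 and 0.0115 m and horizontal distance between gauge and mount_b below 0.01 m and angle between the z axis of gauge and the z axis of mount_b, either way round below 0.1 rad)) and horizontal distance between mount_a and nest_a below 0.005 m and z of mount_a in the frame of nest_a below 0.009 m and angle between each of mount_a, mount_b's own z axis and vertical below 0.06 rad and horizontal distance between mount_b and nest_b below 0.005 m and z of mount_b in the frame of nest_b below 0.009 m), for 0.2 s.
At the end, for the whole second after the job is handed in: Gauge released in the good mount, collar within 3 mm of the plate, within 10 mm of the mount's axis, parallel within 0.1 rad; that mount in its nest (5 mm, level within 0.06 rad); the other mount level (0.06 rad) and at rest on the tray floor, within 70 mm of its centre (((z of gauge in the frame of mount_a between 0.003 and 0.0115 m and horizontal distance between gauge and mount_a below 0.01 m and angle between the z axis of gauge and the z axis of mount_a, either way round below 0.1 rad and horizontal distance between mount_a and nest_a below 0.005 m and z of mount_a in the frame of nest_a below 0.009 m and angle between each of mount_a, mount_b's own z axis and vertical below 0.06 rad and horizontal distance between mount_b and tray below 0.07 m and z of mount_b in the frame of tray below 0.009 m and linear speed of each of mount_b, gauge below 0.02 m/s) or (z of gauge in the frame of mount_b between 0.003 and 0.0115 m and horizontal distance between gauge and mount_b below 0.01 m and angle between the z axis of gauge and the z axis of mount_b, either way round below 0.1 rad and horizontal distance between mount_b and nest_b below 0.005 m and z of mount_b in the frame of nest_b below 0.009 m and angle between each of mount_b, mount_a's own z axis and vertical below 0.06 rad and horizontal distance between mount_a and tray below 0.07 m and z of mount_a in the frame of tray below 0.009 m and linear speed of each of mount_a, gauge below 0.02 m/s))); the robot touches nothing.
It fails at once if the gauge is forced: more than 30 N between the gauge and a mount (contact force between gauge and mount_a above 30 N or contact force between gauge and mount_b above 30 N).
It fails at once if a mount is pressed into its nest with more than 40 N (contact force between mount_a and nest_a above 40 N or contact force between mount_b and nest_b above 40 N).
It fails at once if a mount is dropped (falls free faster than 0.6 m/s, about 2 cm) ((linear speed of mount_a above 0.6 m/s and contact force between the fingers and mount_a below 0.2 N) or (linear speed of mount_b above 0.6 m/s and contact force between the fingers and mount_b below 0.2 N)).
It fails at once if the bottle, canister or slide box is moved more than 30 mm or knocked over (distance of any of bottle, canister, slidebox from where it was at the start of the episode above 0.03 m or angle between any of bottle, canister, slidebox's own z axis and vertical above 0.5 rad).
It also fails if it takes over 72 s, if anything falls off the work surface, if the arm or the gripper's body presses on something with over 40 N, if the wrist force passes 120 N, or if a joint passes its speed limit or range.

ROBOT

A 7-joint arm with a two-finger parallel gripper is mounted at the origin on the work surface. World frame = base frame: x ahead of the robot, y to its left, z up, the work surface at z = 0. Lengths are in m, angles in degrees, forces in N, time in s.
With the tool pointing down it reaches from about 0.425 to 1.025 m from the base axis. Payload 9.4 kg.
Tool frame: the origin (TCP) lies at the very end of the fingers, on their centre line; the grasp point (between the pads) lies robot.grip_point_offset behind it (robot.grip_point_offset is the distance from the TCP to the grasp point, in m); z points along the fingers, y is the direction in which the jaws open and shut (so a half turn about z gives the same grasp; the last joint's range is limited). The gripper opens to 85 mm and grips with 20 to 120 N. Pads are 22 mm wide; open, the fingers measure 114 mm over their backs; the gripper's body (76 mm by 85 mm) begins 54 mm behind the grasp point. The pads swing forward as they close: fully open they stand 13 mm farther back than shut.
Start: joints at [-81.171, 34.337, -0.143, 91.639, 0.103, 54.024, -4.572], TCP at [0.166, 0.706, 0.2] pointing down, gripper open.
Joint ranges: [-147.43, 147.43], [-19.82, 112.94], [-74.19, 73.91], [6.32, 146.72], [-59.91, 239.91], [6.04, 106.73], [-150.56, 150.56]. Speed limits (degrees/s): [127.2, 127.2, 172.46, 172.46, 180, 180, 180].

INTERFACE

Orientations are given as a 3x3 rotation matrix whose columns are the frame's x, y, z axes.
In Python, from cell import robot gives the robot as it stands. The module is installed in compiled form; this text tells all that it offers.
- The arm moves only by the tool carry_out, never from a script. Its argument "increments" is a list of rows, each a list of 5 numbers: the gripper's target within -1 to 1 (fully open at 1, half-way at 0, shut at -1), then the shift along the tool's x, y, z in m, then the turn about the tool's z in degrees. A call has 1 to 5 rows; each row is the pose to reach, as a shift and turn from the pose commanded when the call began, along the tool's axes at that moment; what a row does not reach only later rows make up. A row lasts 1/8 s, in which the tool goes at most 62.5 mm and 10.7 degrees, less where a joint would pass 70% of its speed; a pose out of reach is approached as far as the arm can. A call with a gripper value outside its range is refused whole. The fingers move at their own pace and stop on an object; "grip_force" is the grip in N (left out, the last holds). Time passes only in rows, so rows that repeat a pose let the fingers close. It gives the time, the measured TCP pose, the force and the opening at its end, in the units of the state.
- robot.observe(): the state, without advancing time (a new reading comes with each control period).
- robot.camera(name): name is "side" or "top" or "wrist"; returns a dict with "color" (480x640x3 uint8, blue, green, red), "depth" (480x640 float32, m along the optical axis (not along the pixel's ray), 0 where there is no reading), "fovy" (degrees; the focal length in pixels is half the picture's height over the tangent of half this angle, whatever the lens; pixels are square), "cx", "cy" (the principal point, pixels), "dist" ([k1, k2, p1, p2, k3] as OpenCV has them; the pictures are not rectified), "origin" and "rotation" of the camera in the world. Camera axes: x right, y up, looking along -z (the intrinsics and any distortion apply to the point x, -y, -z); pixel columns grow to the right and rows downward; lengths in m; the calibration is good to about 2 mm. A picture is of the moment at which its call begins.
- robot.close_job(): hands the job in, once; it reports no verdict.
The state is a dict: "time_s": time; "joint_pos": joint angles; "qvel": joint speeds; "tau": joint torques, N m; "ee_pos": TCP position; "tcp_rot": TCP orientation; "contact_force": force on the tool from outside, world axes, zero at the start; "moment": the same for the moment, N m; "opening": finger opening in m.
Only numpy, scipy, OpenCV 4.12 (cv2) and the standard library are available. Lean on these libraries where they do the work, as an engineer would, in place of code of your own. Each camera call takes 0.05 s, during which the arm holds its last target.

## Working session

There is one attempt and no reset: what is moved stays moved. The work goes in short steps, Python scripts to look and compute and a tool call to move; the robot and the scene stay as the last step left them, time stands still between calls to the robot, and variables do not carry over. Pictures are saved under pics/ and viewed, and the job is handed in when it is done.

Besides the shell and the picture viewer there is one more tool, called after "Call:" as name(argument=value, ...) on one line, values as JSON. carry_out: Moves the arm, as the interface text tells. Its arguments: {"type":"object","properties":{"increments":{"type":"array"},"grip_force":{"type":"number"}},"required":["increments"]}

```bash
mkdir -p pics; ls; cat > h.py <<'E'
import numpy as np, cv2
from cell import robot
def grab(n):
    c=robot.camera(n); np.savez('last_%s.npz'%n,**{k:np.asarray(v) for k,v in c.items()}); return c
def K(c):
    f=240/np.tan(np.radians(float(c['fovy'])/2)); return np.array([[f,0,float(c['cx'])],[0,f,float(c['cy'])],[0,0,1]])
def ray(c,uv):
    p=cv2.undistortPoints(np.array(uv,float).reshape(-1,1,2),K(c),np.array(c['dist'],float)).reshape(-1,2)
    d=np.c_[p[:,0],-p[:,1],-np.ones(len(p))]
    return d@np.array(c['rotation']).T
def onz(c,uv,z):
    d=ray(c,uv); o=np.array(c['origin']); return o+d*((z-o[2])/d[:,2])[:,None]
def xyz(c,uv):
    d=ray(c,uv); o=np.array(c['origin']); uv=np.array(uv).reshape(-1,2).astype(int)
    return o+d*c['depth'][uv[:,1],uv[:,0]][:,None]
def proj(c,P):
    R=np.array(c['rotation']); q=(np.array(P,float).reshape(-1,3)-np.array(c['origin']))@R; q=q*[1,-1,-1]
    return cv2.projectPoints(q,np.zeros(3),np.zeros(3),K(c),np.array(c['dist'],float))[0].reshape(-1,2)
def load(n): 
    d=np.load('last_%s.npz'%n); return {k:d[k] for k in d}
E
python3 - <<'E'
from h import *
s=robot.observe(); print(s, robot.grip_point_offset)
for n in ('top','side','wrist'):
    c=grab(n); cv2.imwrite(f'pics/{n}0.png',c['color']); print(n,c['fovy'],c['cx'],c['cy'],c['dist'],c['origin'],c['rotation'])
E
```

```text
pics
{'time_s': 0.0, 'joint_pos': array([-81.16942964,  34.38380369,  -0.14254422,  91.68302952,
         0.1028209 ,  54.02519983,  -4.57278014]), 'qvel': array([ 0.04133478,  0.00733076,  0.04134202,  0.0236341 ,  0.03523464,
       -0.03311205, -0.03115663]), 'tau': array([-2.45828642e-04, -7.76449728e+01,  1.56474408e+00, -2.58018833e+01,
        1.23406027e-02,  8.85704620e-03, -3.74295564e-05]), 'ee_pos': array([0.1657947 , 0.7052241 , 0.19931373]), 'tcp_rot': array([[-9.73478467e-01,  2.28778573e-01, -1.96220247e-04],
       [ 2.28778592e-01,  9.73477180e-01, -1.59272577e-03],
       [-1.73365597e-04, -1.59537523e-03, -9.99998712e-01]]), 'contact_force': array([-0.27268695, -0.28776913, -0.94711469]), 'moment': array([ 0.0547797 , -0.00611319,  0.01109401]), 'opening': 0.08536160420896571} 0.0187
top 52.30066488208939 324.7673916391944 236.7680664410425 [-0.03854227  0.          0.          0.          0.        ] [0.44303143 0.01301211 1.04941725] [[ 0.0116783   0.98259921 -0.18537103]
 [-0.99937111  0.01767675  0.03073948]
 [ 0.03348135  0.18489547  0.98218769]]
side 51.513102738423115 324.82857884393707 243.9196837917341 [0.01170894 0.         0.         0.         0.        ] [0.26978539 0.51533474 0.71946799] [[-0.8186581   0.41675242 -0.3951156 ]
 [-0.57419809 -0.58230347  0.57551648]
 [ 0.0097707   0.69802585  0.7160059 ]]
wrist 60.753725724209765 316.8293637220924 239.25172907241952 [-0.04590736  0.          0.          0.          0.        ] [0.08975368 0.72478634 0.37358469] [[ 2.29364442e-01 -9.26321828e-01 -2.98864223e-01]
 [ 9.73340289e-01  2.18033444e-01  7.12046233e-02]
 [-7.96000999e-04 -3.07228398e-01  9.51635475e-01]]
```

View pics/top0.png

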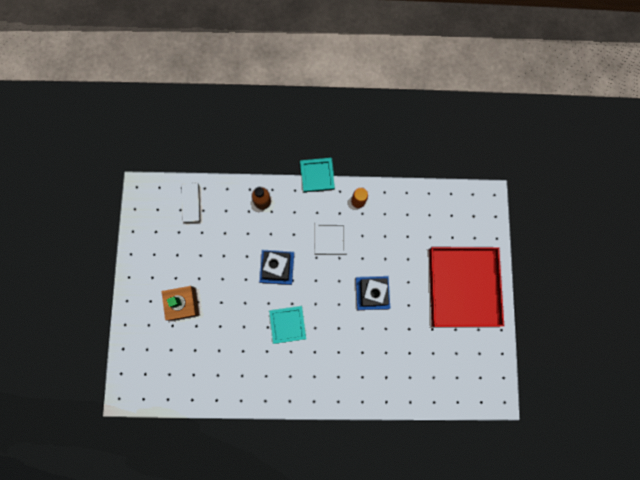

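View pics/side0.png

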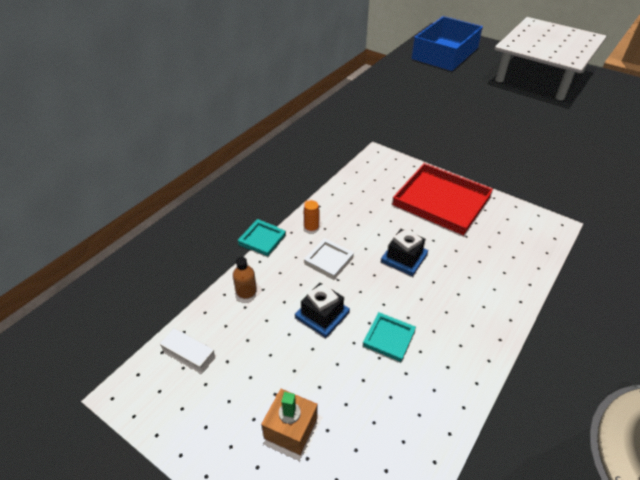

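View pics/wrist0.png

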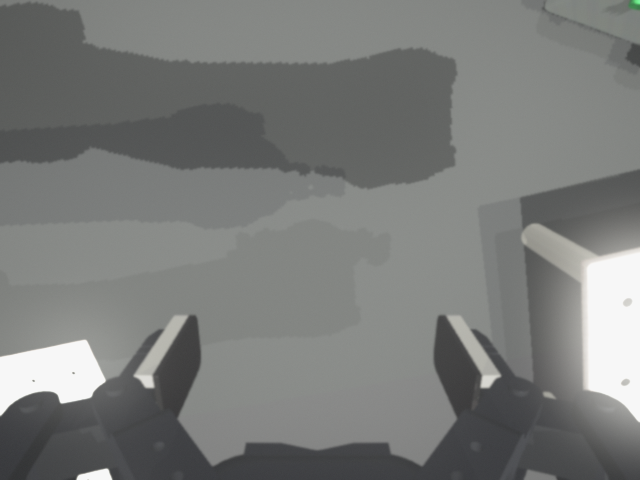

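The top view shows the gauge and stand at (180,303), the mounts in their blue nests at (277,265) and (373,292), and the tray at (466,287). The bottle is at (261,198), the canister at (360,198) and the slide box at (191,203). The turquoise (318,175), (288,325) and white (330,240) empty nests are decoys: only the two dark-blue ones hold black mounts.

```bash
python3 - <<'E'
from h import *
for n,sc in (('top',1),('side',1)):
    c=load(n); im=c['color']
    if n=='top':
        a=cv2.resize(im[235:335,150:250],None,fx=4,fy=4,interpolation=cv2.INTER_CUBIC)
        b=cv2.resize(im[235:335,250:410],None,fx=4,fy=4,interpolation=cv2.INTER_CUBIC)
        cv2.imwrite('pics/topc.png',b); cv2.imwrite('pics/topg.png',a)
    else:
        cv2.imwrite('pics/sidec.png',cv2.resize(im[220:340,285:445],None,fx=5,fy=5,interpolation=cv2.INTER_CUBIC))
c=load('top')
print('handle',xyz(c,[(174,302),(180,303)]), 'mounts',xyz(c,[(283,262),(270,272),(382,288),(367,300)]))
print(onz(c,[(180,303)],.05),onz(c,[(275,264),(375,291)],.0585),onz(c,[(431,249),(500,249),(503,326),(431,326)],.025))
print(onz(c,[(261,190),(360,190),(191,203)],.06))
E
```

```text
handle [[0.48990903 0.27199246 0.09650817]
 [0.48972076 0.2687412  0.06419316]] mounts [[ 0.57611448  0.06656419  0.05891119]
 [ 0.55594248  0.09284756  0.05261056]
 [ 0.52617005 -0.13577794  0.05793129]
 [ 0.50438775 -0.11088583  0.00885263]]
[[0.49039337 0.27242524 0.05      ]] [[ 0.57179549  0.08273793  0.0585    ]
 [ 0.51984389 -0.12134745  0.0585    ]] [[ 0.61379309 -0.24716356  0.025     ]
 [ 0.61629377 -0.39816791  0.025     ]
 [ 0.45233127 -0.3959519   0.025     ]
 [ 0.45113879 -0.24274821  0.025     ]]
[[ 0.72688441  0.11662244  0.06      ]
 [ 0.73127466 -0.09098159  0.06      ]
 [ 0.69606172  0.26054499  0.06      ]]
```

View pics/topc.png

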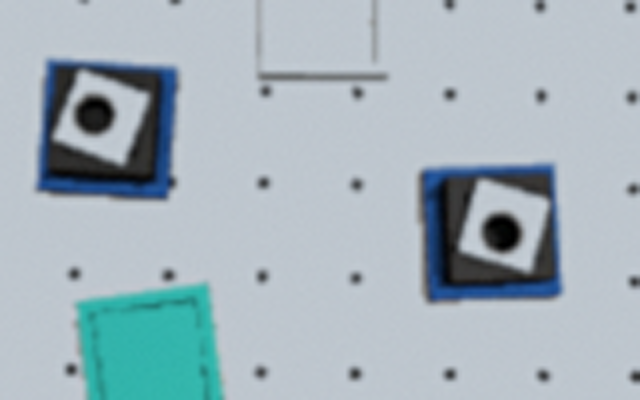

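View pics/topg.png

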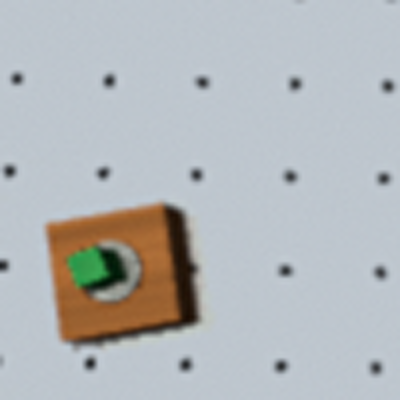

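View pics/sidec.png

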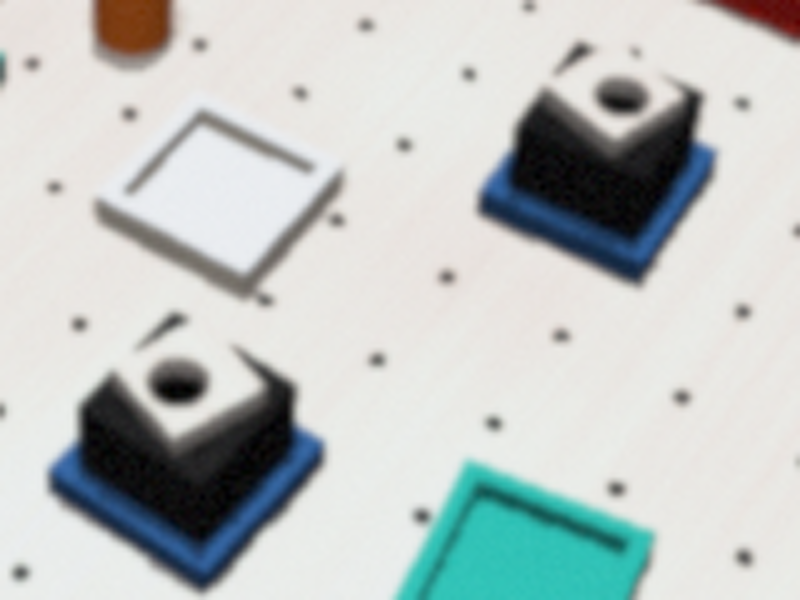

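Call:
carry_out(increments=[[0.2,-0.042,-0.035,0,0],[0.2,-0.084,-0.07,0,0],[0.2,-0.126,-0.105,0,0],[0.2,-0.168,-0.14,0,0],[0.2,-0.21,-0.175,0,0]], grip_force=40)

```text
time_s: 0.78
ee_pos: [0.3312, 0.4858, 0.2001]
tcp_rot: [[-0.974, 0.229, 0.0], [0.229, 0.974, -0.0], [-0.0, -0.0, -1.0]]
contact_force: [-0.2, -0.4, -0.0]
opening: 0.0513
```

Call:
carry_out(increments=[[0.2,-0.042,-0.035,0,-5],[0.2,-0.084,-0.07,0,-10],[0.2,-0.126,-0.105,0,-15],[0.2,-0.168,-0.14,0,-20],[0.2,-0.204,-0.172,0,-23]])

```text
time_s: 1.4
ee_pos: [0.4906, 0.2714, 0.2001]
tcp_rot: [[-0.985, -0.171, 0.0], [-0.171, 0.985, -0.0], [-0.0, -0.0, -1.0]]
contact_force: [1.1, -0.4, 0.0]
opening: 0.0514
```

```bash
python3 - <<'E'
from h import *
s=robot.observe(); print(s['time_s'],s['ee_pos'],s['tcp_rot'],s['opening'],s['contact_force'])
c=grab('wrist'); cv2.imwrite('pics/w1.png',c['color'])
E
```

```text
1.4 [0.49062396 0.27135072 0.20013382] [[-9.85234242e-01 -1.71211788e-01  1.10023970e-04]
 [-1.71211806e-01  9.85234228e-01 -1.83947632e-04]
 [-7.69053785e-05 -2.00068908e-04 -9.99999977e-01]] 0.05138912415822121 [ 1.13905785 -0.43325642  0.02357162]
```

View pics/w1.png

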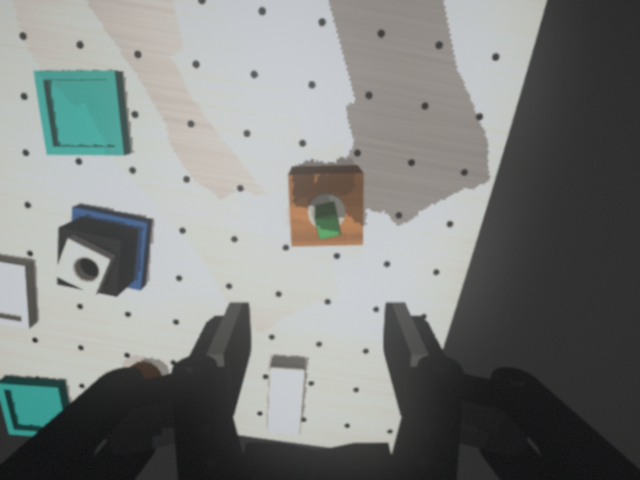

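```bash
python3 - <<'E'
from h import *
c=load('wrist'); im=c['color']
cv2.imwrite('pics/w1g.png',cv2.resize(im[155:260,275:380],None,fx=5.7,fy=5.7,interpolation=cv2.INTER_CUBIC))
hsv=cv2.cvtColor(im,cv2.COLOR_BGR2HSV)
for nm,m in (('g',cv2.inRange(hsv,(40,80,30),(80,255,255))),):
    cn=max(cv2.findContours(m,0,2)[0],key=cv2.contourArea); print(cv2.minAreaRect(cn)); print(cn.reshape(-1,2).tolist())
print(proj(c,[[.4906,.2714,.2],[.49,.272,.097]]))
E
```

```text
((326.6500244140625, 233.05001831054688), (21.50348663330078, 12.332881927490234), 18.43494987487793)
[[319, 224], [318, 225], [318, 227], [317, 228], [317, 229], [318, 230], [318, 233], [319, 234], [319, 236], [320, 237], [321, 237], [322, 238], [323, 237], [327, 237], [328, 236], [330, 236], [331, 235], [336, 235], [338, 233], [338, 231], [337, 230], [335, 230], [334, 229], [333, 230], [332, 229], [327, 229], [326, 228], [325, 228], [324, 229], [323, 229], [319, 225]]
[[314.60936239 283.57074764]
 [316.23112908 222.77685426]]
```

View pics/w1g.png

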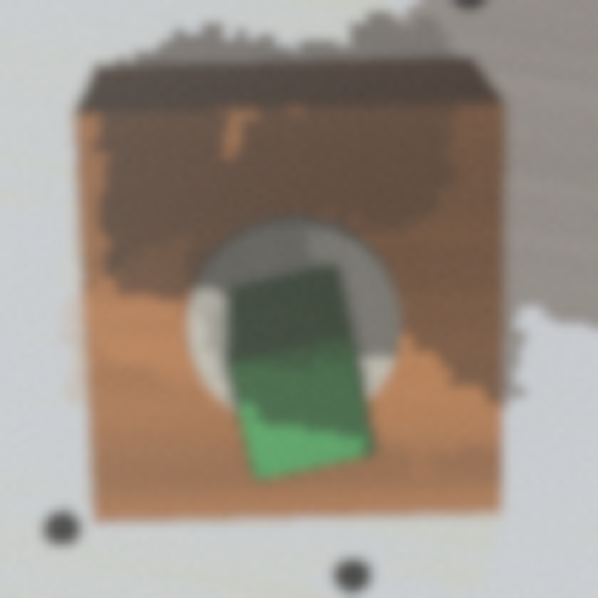

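```bash
python3 - <<'E'
from h import *
c=load('wrist')
off=np.array([275,155.]); 
f=lambda L:(np.array(L,float)+.5)/5.7-.5+off
P=onz(c,f([(232,357),(352,333),(372,452),(258,478)]),.097); print(P.round(4),P.mean(0),np.linalg.norm(P-np.roll(P,1,0),axis=1))
for i in range(4):
    d=P[(i+1)%4]-P[i]; print(np.degrees(np.arctan2(d[1],d[0])))
S=onz(c,f([(80,108),(503,105),(503,513),(97,520)]),.05); print(S.round(4),S.mean(0),np.linalg.norm(S-np.roll(S,1,0),axis=1))
C=onz(c,f([(186,322),(402,322),(293,218)]),.055);print(C, C[:2].mean(0))
# camera pose relation: tool y at center line
s=robot.observe(); print(np.array(s['tcp_rot']).T@(np.array(c['origin'])-s['ee_pos']), np.array(s['tcp_rot']).T@c['rotation'])
t=load('top'); print('top handle',onz(t,[(90.5/4-.5+150,267/4-.5+235)],.097), onz(t,[(111/4-.5+150,271/4-.5+235)],.055))
E
```

```text
[[0.4861 0.2707 0.097 ]
 [0.4806 0.2846 0.097 ]
 [0.4952 0.2899 0.097 ]
 [0.501  0.2765 0.097 ]] [0.49073424 0.28042011 0.097     ] [0.01593166 0.01499949 0.01548102 0.01457223]
111.48331641468134
19.894229892684372
-66.72114102265822
-158.49831217236087
[[0.4668 0.2458 0.05  ]
 [0.4563 0.3036 0.05  ]
 [0.5149 0.3158 0.05  ]
 [0.5262 0.2573 0.05  ]] [0.49104265 0.28063324 0.05      ] [0.06051252 0.05881124 0.05989695 0.05960373]
[[0.49320086 0.2651938  0.055     ]
 [0.48802058 0.29514527 0.055     ]
 [0.47602354 0.27739922 0.055     ]] [0.49061072 0.28016953 0.055     ]
[ 0.08046517  0.00713663 -0.1743786 ] [[ 0.00431708  0.95191883  0.30631993]
 [ 0.99997939 -0.0026539  -0.00584584]
 [-0.00475183  0.30633886 -0.95191067]]
top handle [[0.49125786 0.27555109 0.097     ]] [[0.49156071 0.27673052 0.055     ]]
```

Call:
carry_out(increments=[[0.0,-0.0015,0.008,0.04,-5.5],[0.0,-0.0015,0.008,0.085,-11],[0.0,-0.0015,0.008,0.085,-11]])

```text
time_s: 1.82
ee_pos: [0.4878, 0.2803, 0.1127]
tcp_rot: [[-0.935, -0.354, -0.005], [-0.354, 0.935, -0.003], [0.006, -0.001, -1.0]]
contact_force: [-0.5, 0.1, 0.5]
opening: 0.0428
```

```bash
python3 - <<'E'
from h import *
s=robot.observe(); print(s['time_s'],s['ee_pos'],s['tcp_rot'],s['opening'],s['contact_force'])
c=grab('wrist'); cv2.imwrite('pics/w2.png',c['color'])
print(proj(c,[s['ee_pos']]))
c=grab('side'); print(proj(c,[s['ee_pos']])); cv2.imwrite('pics/s2.png',cv2.resize(c['color'][330:470,220:360],None,fx=4,fy=4,interpolation=cv2.INTER_CUBIC))
E
```

```text
1.825 [0.48777245 0.28026207 0.11268471] [[-0.93520197 -0.35407747 -0.00514013]
 [-0.35406481  0.93521533 -0.00322521]
 [ 0.00594911 -0.00119628 -0.99998159]] 0.042836813021154364 [-0.53596504  0.05208574  0.45422897]
[[314.81961748 283.3518788 ]]
[[287.31590816 392.59686909]]
```

View pics/w2.png

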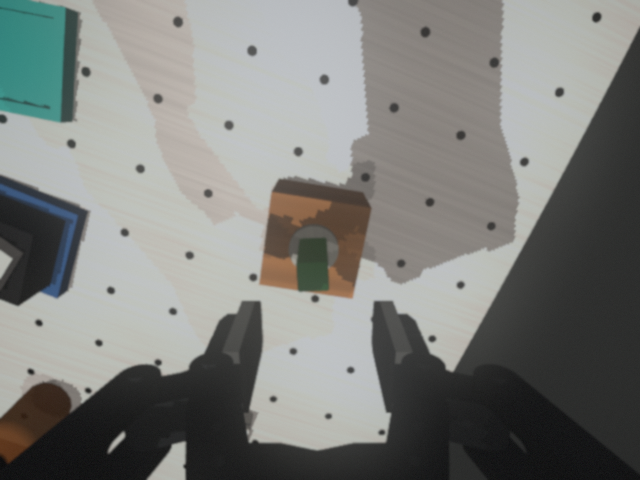

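View pics/s2.png

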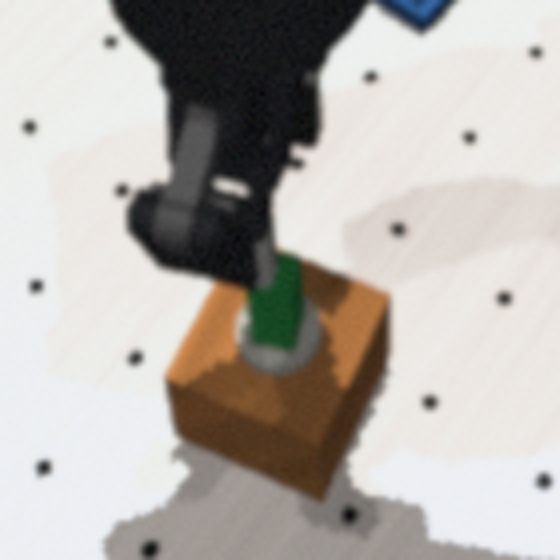

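```bash
python3 - <<'E'
from h import *
c=grab('wrist'); s=robot.observe(); print(s['time_s'],s['ee_pos'])
im=c['color'][215:305,270:360]
cv2.imwrite('pics/w2g.png',cv2.convertScaleAbs(cv2.resize(im,None,fx=6,fy=6,interpolation=cv2.INTER_CUBIC),alpha=2))
E
```

```text
1.975 [0.49022258 0.28190575 0.11651057]
```

View pics/w2g.png

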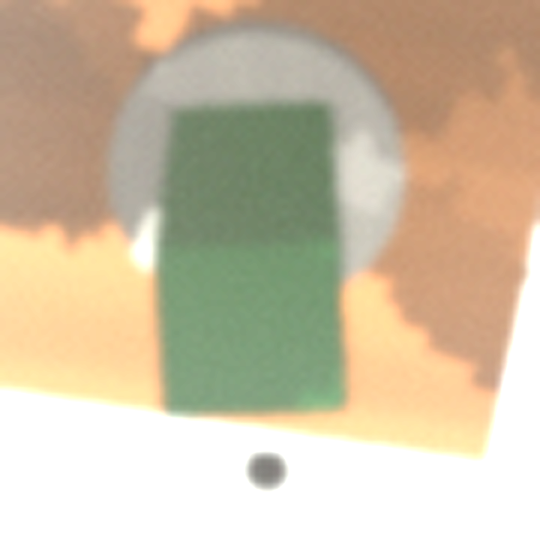

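```bash
python3 - <<'E'
from h import *
c=load('wrist'); s=robot.observe(); print(s['time_s'],s['ee_pos'])
off=np.array([270,215.]); f=lambda L:(np.array(L,float)+.5)/6-.5+off
P=onz(c,f([(158,243),(337,240),(343,405),(165,410)]),.097);print(P,P.mean(0),np.linalg.norm(P-np.roll(P,1,0),axis=1))
R=np.array(s['tcp_rot']); print((P.mean(0)-s['ee_pos'])@R)
for i in range(4):
    d=P[(i+1)%4]-P[i]; print(np.degrees(np.arctan2(d[1],d[0])))
print(np.degrees(np.arctan2(R[1,1],R[0,1])))
# finger midline pixel -> tool y
C=onz(c,f([(108,165),(406,165)]),.055); print(C.mean(0),(C.mean(0)-s['ee_pos'])@R)
E
```

```text
1.975 [0.49022258 0.28190575 0.11651057]
[[0.48650695 0.27014444 0.097     ]
 [0.48099396 0.28406087 0.097     ]
 [0.49482716 0.28992014 0.097     ]
 [0.50061767 0.2758302  0.097     ]] [0.49073644 0.27998891 0.097     ] [0.01521316 0.01496863 0.01502294 0.0152334 ]
[ 0.00022226 -0.00197838  0.01950993]
111.61097767950059
22.955867659536338
-67.65895034495877
-158.05359926759928
110.66640362117158
[0.49030488 0.2799776  0.055     ] [ 0.00068719 -0.00184427  0.06150936]
```

Call:
carry_out(increments=[[0.0,0.0,-0.0025,0.0,-1],[0.0,0.0,-0.0025,0.025,-1],[0.0,0.0,-0.0025,0.055,-1],[0.0,0.0,-0.0025,0.055,-1],[-0.3,0.0,-0.0025,0.055,-1]])

```text
time_s: 2.6
ee_pos: [0.4911, 0.2794, 0.0615]
tcp_rot: [[-0.929, -0.371, 0.001], [-0.371, 0.929, 0.001], [-0.001, 0.0, -1.0]]
contact_force: [0.4, -0.1, 0.1]
opening: 0.0303
```

Call:
carry_out(increments=[[-1,0,0,0,0],[-1,0,0,0,0],[-1,0,0,0,0],[-1,0,0,0,0]])

```text
time_s: 3.1
ee_pos: [0.4914, 0.2793, 0.0617]
tcp_rot: [[-0.929, -0.371, 0.002], [-0.371, 0.929, 0.001], [-0.002, 0.0, -1.0]]
contact_force: [-0.8, -0.7, 5.8]
opening: 0.0141
```

```bash
python3 - <<'E'
from h import *
c=grab('wrist'); s=robot.observe(); print(s['time_s'],s['ee_pos'],s['opening'],s['contact_force'],s['moment'])
cv2.imwrite('pics/w3.png',cv2.convertScaleAbs(cv2.resize(c['color'][180:380,217:417],None,fx=3,fy=3),alpha=1.6))
E
```

```text
3.15 [0.49139697 0.27937919 0.06175914] 0.014094311955298002 [ 0.27899766 -0.49696131  6.33297625] [-0.17612447  0.06549942  0.02511972]
```

View pics/w3.png

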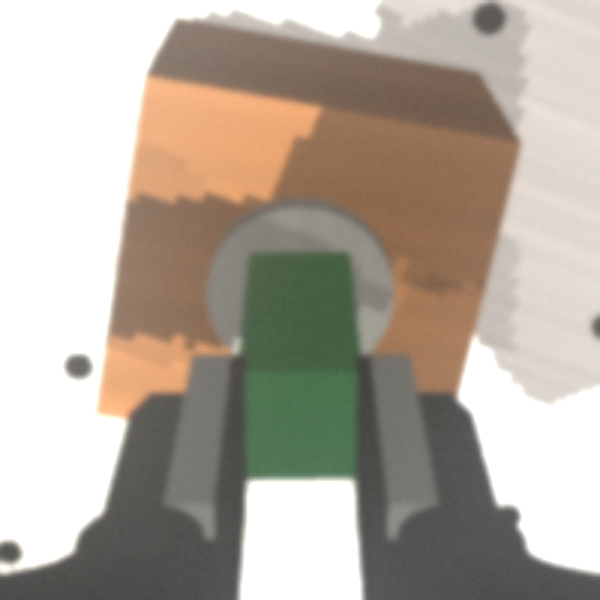

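Call:
carry_out(increments=[[-1,0,0,-0.03,0],[-1,0,0,-0.065,0],[-1,0,0,-0.1,0],[-1,0,0,-0.1,0]])

```text
time_s: 3.65
ee_pos: [0.492, 0.2799, 0.1635]
tcp_rot: [[-0.929, -0.371, 0.005], [-0.371, 0.929, 0.003], [-0.006, 0.001, -1.0]]
contact_force: [-0.3, 0.5, -0.7]
opening: 0.014
```

```bash
python3 - <<'E'
from h import *
s=robot.observe(); print(s['time_s'],s['ee_pos'],s['opening'],s['contact_force'],s['moment'])
t=load('top'); f=lambda L,o,k:(np.array(L,float)+.5)/k-.5+np.array(o,float)
print('top bores',onz(t,f([(95,115),(501,232)],(250,235),4),.0585))
d=load('side'); print('side bores',onz(d,f([(178,381),(622,96)],(285,220),5),.0585))
c=grab('side'); cv2.imwrite('pics/s3.png',cv2.resize(c['color'][240:460,200:360],None,fx=3.5,fy=2.7,interpolation=cv2.INTER_CUBIC))
c=grab('wrist'); cv2.imwrite('pics/w4.png',c['color'])
E
```

```text
3.65 [0.49201433 0.27992692 0.16353084] 0.014011902612395629 [-0.25600166  0.47543554 -0.74412586] [-0.0626123  -0.01505498  0.05751787]
top bores [[ 0.57302271  0.08607915  0.0585    ]
 [ 0.51654996 -0.12107116  0.0585    ]]
side bores [[ 0.57079958  0.08849489  0.0585    ]
 [ 0.51365975 -0.11896369  0.0585    ]]
```

View pics/s3.png

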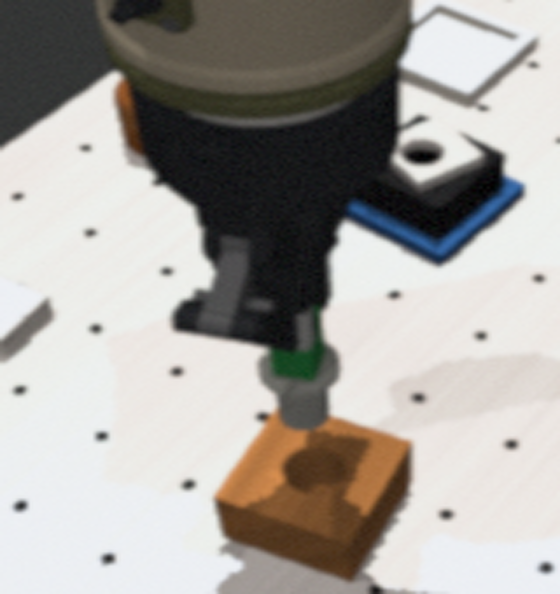

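View pics/w4.png

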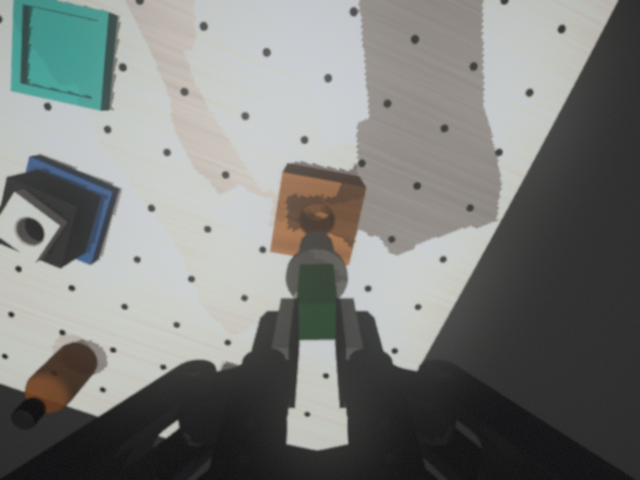

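Call:
carry_out(increments=[[-1,-0.001,-0.045,0,0],[-1,-0.002,-0.095,0,0],[-1,-0.003,-0.145,0,0],[-1,-0.0033,-0.185,0,0],[-1,-0.0033,-0.2076,0,0]])

```text
time_s: 4.38
ee_pos: [0.5705, 0.0846, 0.1588]
tcp_rot: [[-0.93, -0.369, -0.002], [-0.369, 0.93, -0.001], [0.002, -0.0, -1.0]]
contact_force: [-0.5, 0.2, -1.5]
opening: 0.014
```

Call:
carry_out(increments=[[-1,0,0,0,0],[-1,0,0,0,0]])

```text
time_s: 4.62
ee_pos: [0.5698, 0.0885, 0.1594]
tcp_rot: [[-0.928, -0.372, -0.001], [-0.372, 0.928, 0.0], [0.001, 0.001, -1.0]]
contact_force: [1.0, 0.7, -1.7]
opening: 0.014
```

```bash
python3 - <<'E'
from h import *
s=robot.observe(); print(s['time_s'],s['ee_pos'],s['opening'],s['contact_force'],s['moment'])
c=grab('wrist'); cv2.imwrite('pics/w5.png',cv2.convertScaleAbs(cv2.resize(c['color'][150:310,240:400],None,fx=3.75,fy=3.75,interpolation=cv2.INTER_CUBIC),alpha=1.3))
R=np.array(s['tcp_rot']);e=np.array(s['ee_pos'])
for z in (-.0557,-.0067): print(proj(c,[e-R[:,2]*z]), 'nose/collar', (proj(c,[e-R[:,2]*z])-[240,150]+.5)*3.75)
c=grab('side');cv2.imwrite('pics/s5.png',cv2.resize(c['color'][180:350,250:410],None,fx=3.5,fy=3.5,interpolation=cv2.INTER_CUBIC))
E
```

```text
4.625 [0.56982242 0.08851004 0.15944396] 0.014024327517891715 [ 0.97025503  0.71330405 -1.70750667] [ 0.02672017  0.02708118 -0.03725309]
[[315.21187431 244.80604499]] nose/collar [[283.91952868 357.39766871]]
[[314.94918477 277.58897537]] nose/collar [[282.93444289 480.33365763]]
```

View pics/w5.png

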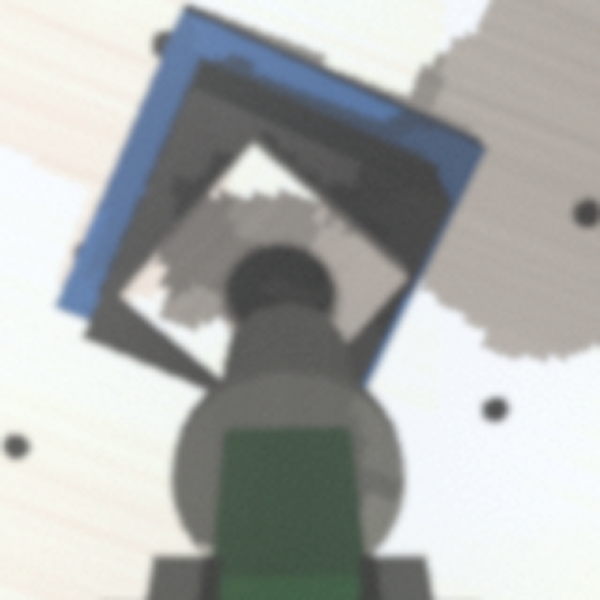

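View pics/s5.png

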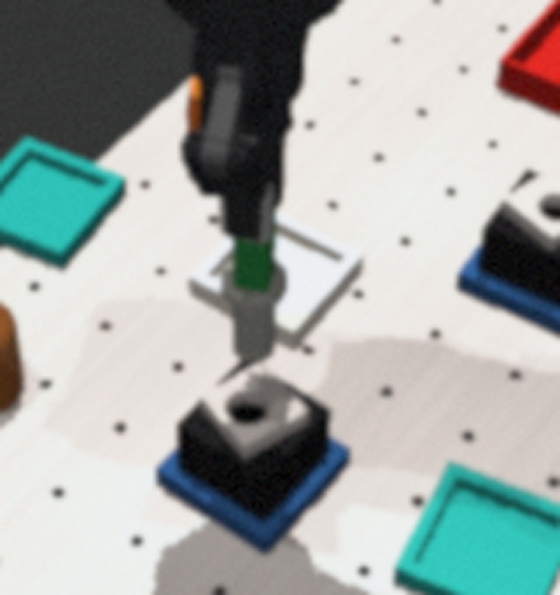

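```bash
python3 - <<'E'
from h import *
c=load('wrist'); s=robot.observe(); R=np.array(s['tcp_rot']);e=np.array(s['ee_pos']); print(e)
f=lambda L,o,k:(np.array(L,float)+.5)/k-.5+np.array(o,float)
B=onz(c,f([(280,294)],(240,150),3.75),.0585); print(B,(B-e)@R)
d=load('side'); k=3.5
print('side: bore',onz(d,f([(246,411)],(250,180),3.5),.0585), proj(d,[e-[0,0,.0557]]), 'nose crop', (proj(d,[e-[0,0,.0557]])-[250,180])*3.5)
E
```

```text
[0.56993588 0.08896501 0.15982872]
[[0.57266161 0.08891961 0.0585    ]] [[-0.00257372 -0.00112706  0.10132644]]
side: bore [[0.5696018  0.09096612 0.0585    ]] [[320.55479549 278.64152496]] nose crop [[246.94178422 345.24533735]]
```

Call:
carry_out(increments=[[-1,-0.0025,-0.0019,0.0,0],[-1,-0.0025,-0.0019,0.02,0],[-1,-0.0025,-0.0019,0.036,0],[-1,-0.0025,-0.0019,0.038,0],[-1,-0.0025,-0.0019,0.038,0]])

```text
time_s: 5.35
ee_pos: [0.5737, 0.0869, 0.1222]
tcp_rot: [[-0.929, -0.371, -0.0], [-0.371, 0.929, -0.0], [0.0, 0.0, -1.0]]
contact_force: [-0.2, 0.1, -2.0]
opening: 0.0141
```

```bash
python3 - <<'E'
from h import *
s=robot.observe(); print(s['time_s'],s['ee_pos'],s['opening'],s['contact_force'],s['moment'])
c=grab('wrist'); cv2.imwrite('pics/w6.png',cv2.convertScaleAbs(cv2.resize(c['color'][150:310,240:400],None,fx=3.75,fy=3.75,interpolation=cv2.INTER_CUBIC),alpha=1.3))
c=grab('side');cv2.imwrite('pics/s6.png',cv2.resize(c['color'][230:330,270:370],None,fx=5.5,fy=5.5,interpolation=cv2.INTER_CUBIC))
E
```

```text
5.35 [0.57369043 0.086866   0.12221096] 0.01412550936786006 [-0.20760727  0.10804888 -2.0167503 ] [ 0.00329554 -0.03755456  0.01159154]
```

View pics/w6.png

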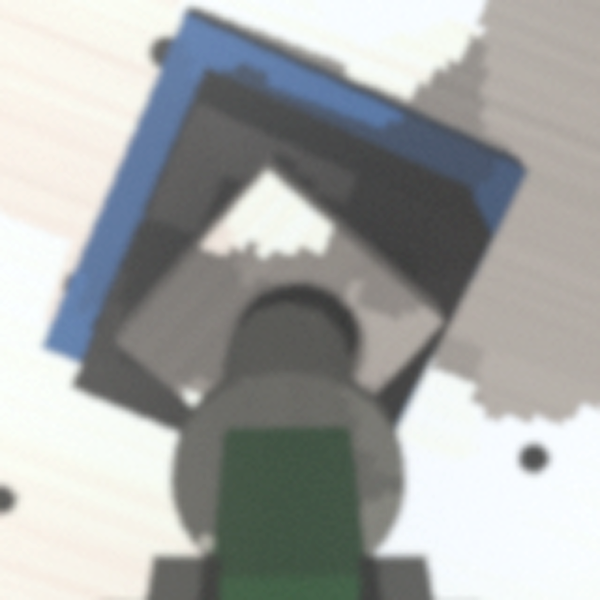

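View pics/s6.png

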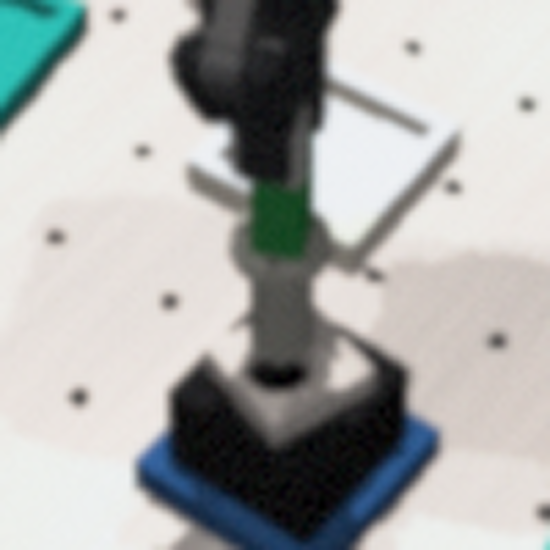

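Call:
carry_out(increments=[[-1,-0.0005,0.0009,0.003,0],[-1,-0.0005,0.0009,0.006,0],[-1,-0.0005,0.0009,0.006,0]])

```text
time_s: 5.82
ee_pos: [0.5736, 0.0876, 0.116]
tcp_rot: [[-0.929, -0.371, -0.0], [-0.371, 0.929, -0.0], [0.0, -0.0, -1.0]]
contact_force: [-0.5, 0.8, -0.7]
opening: 0.0141
```

Call:
carry_out(increments=[[-1,0,0,0.001,0],[-1,0,0,0.002,0],[-1,0,0,0.002,0]])

```text
time_s: 6.2
ee_pos: [0.5737, 0.0876, 0.1141]
tcp_rot: [[-0.929, -0.371, -0.0], [-0.371, 0.929, -0.0], [0.0, -0.0, -1.0]]
contact_force: [-0.1, 0.2, -0.6]
opening: 0.014
```

Call:
carry_out(increments=[[-1,0,0,0.001,0],[-1,0,0,0.001,0]])

```text
time_s: 6.45
ee_pos: [0.5737, 0.0877, 0.1131]
tcp_rot: [[-0.929, -0.371, -0.0], [-0.371, 0.929, -0.0], [0.0, -0.0, -1.0]]
contact_force: [0.2, 0.3, -1.4]
opening: 0.014
```

Call:
carry_out(increments=[[-1,0,0,0.001,0],[-1,0,0,0.001,0]])

```text
time_s: 6.7
ee_pos: [0.5737, 0.0877, 0.1121]
tcp_rot: [[-0.929, -0.371, -0.0], [-0.371, 0.929, -0.0], [0.0, 0.0, -1.0]]
contact_force: [-0.2, -0.7, -1.9]
opening: 0.0139
```

Call:
carry_out(increments=[[-1,0,0,0.001,0],[-1,0,0,0.001,0]])

```text
time_s: 6.95
ee_pos: [0.5737, 0.0877, 0.1111]
tcp_rot: [[-0.929, -0.371, -0.0], [-0.371, 0.929, 0.0], [0.0, 0.0, -1.0]]
contact_force: [-0.4, 0.6, -0.6]
opening: 0.0138
```

Call:
carry_out(increments=[[-1,0,0,0.001,0],[-1,0,0,0.002,0],[-1,0,0,0.002,0]])

```text
time_s: 7.32
ee_pos: [0.5737, 0.0877, 0.1091]
tcp_rot: [[-0.929, -0.371, -0.0], [-0.371, 0.929, -0.0], [0.0, 0.0, -1.0]]
contact_force: [-0.5, -0.2, -1.4]
opening: 0.0139
```

Call:
carry_out(increments=[[-1,0,0,0.001,0],[-1,0,0,0.002,0],[-1,0,0,0.003,0],[-1,0,0,0.003,0]])

```text
time_s: 7.82
ee_pos: [0.5737, 0.0877, 0.1061]
tcp_rot: [[-0.929, -0.371, -0.0], [-0.371, 0.929, -0.0], [0.0, 0.0, -1.0]]
contact_force: [0.1, -0.3, -1.9]
opening: 0.0139
```

Call:
carry_out(increments=[[-1,0,0,0.001,0],[-1,0,0,0.002,0],[-1,0,0,0.003,0],[-1,0,0,0.004,0],[-1,0,0,0.004,0]])

```text
time_s: 8.45
ee_pos: [0.5737, 0.0877, 0.1021]
tcp_rot: [[-0.929, -0.371, -0.0], [-0.371, 0.929, -0.0], [0.0, -0.0, -1.0]]
contact_force: [0.6, 0.3, -1.5]
opening: 0.0138
```

Entered with no resistance. I'll continue towards the possible step, expected at TCP z ≈ 0.0877.

Call:
carry_out(increments=[[-1,0,0,0.002,0],[-1,0,0,0.004,0],[-1,0,0,0.006,0],[-1,0,0,0.008,0],[-1,0,0,0.008,0]])

```text
time_s: 9.07
ee_pos: [0.5737, 0.0877, 0.094]
tcp_rot: [[-0.929, -0.371, -0.0], [-0.371, 0.929, -0.0], [0.0, 0.0, -1.0]]
contact_force: [0.1, -0.5, -0.8]
opening: 0.0141
```

Call:
carry_out(increments=[[-1,0,0,0.001,0],[-1,0,0,0.002,0],[-1,0,0,0.003,0],[-1,0,0,0.004,0],[-1,0,0,0.004,0]])

```text
time_s: 9.7
ee_pos: [0.5737, 0.0877, 0.0901]
tcp_rot: [[-0.929, -0.371, -0.0], [-0.371, 0.929, -0.0], [0.0, -0.0, -1.0]]
contact_force: [-0.5, 1.1, -0.8]
opening: 0.0141
```

Call:
carry_out(increments=[[-1,0,0,0.001,0],[-1,0,0,0.001,0]])

```text
time_s: 9.95
ee_pos: [0.5737, 0.0877, 0.0891]
tcp_rot: [[-0.929, -0.371, -0.0], [-0.371, 0.929, -0.0], [0.0, -0.0, -1.0]]
contact_force: [-0.1, 0.8, -1.5]
opening: 0.014
```

Call:
carry_out(increments=[[-1,0,0,0.001,0],[-1,0,0,0.001,0]])

```text
time_s: 10.2
ee_pos: [0.5737, 0.0877, 0.0881]
tcp_rot: [[-0.929, -0.371, -0.0], [-0.371, 0.929, -0.0], [0.0, 0.0, -1.0]]
contact_force: [0.3, 0.9, -1.2]
opening: 0.014
```

Call:
carry_out(increments=[[-1,0,0,0.001,0],[-1,0,0,0.001,0]])

```text
time_s: 10.45
ee_pos: [0.5743, 0.0878, 0.0878]
tcp_rot: [[-0.929, -0.371, 0.001], [-0.371, 0.929, 0.0], [-0.001, -0.0, -1.0]]
contact_force: [-0.1, 0.0, 4.5]
opening: 0.0142
```

Call:
carry_out(increments=[[-1,0,0,0.0006,0],[-1,0,0,0.0006,0]])

```text
time_s: 10.7
ee_pos: [0.5747, 0.0879, 0.0877]
tcp_rot: [[-0.929, -0.371, 0.002], [-0.371, 0.929, 0.0], [-0.002, -0.0, -1.0]]
contact_force: [-1.1, 0.6, 9.4]
opening: 0.0145
```

```bash
python3 - <<'E'
from h import *
s=robot.observe(); print(s['time_s'],s['ee_pos'],s['opening'],s['contact_force'],s['moment'])
c=grab('side');cv2.imwrite('pics/s7.png',cv2.resize(c['color'][230:330,270:370],None,fx=5.5,fy=5.5,interpolation=cv2.INTER_CUBIC))
E
```

```text
10.7 [0.574675   0.0879406  0.08768175] 0.014465080959888285 [-1.13892218  0.59007976  9.36769187] [0.03545275 0.33858637 0.02370954]
```

View pics/s7.png

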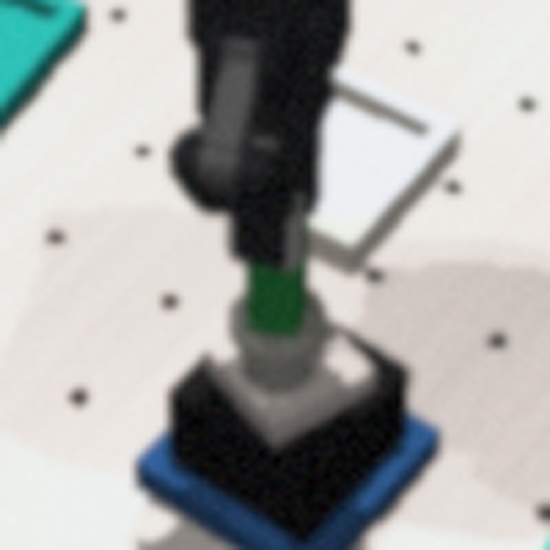

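The gauge stopped at the step depth: TCP z is 0.0877 with the collar about 17 mm above the plate and about 10 N. The left mount is therefore undersized. I'll withdraw and try the other one.

Call:
carry_out(increments=[[-1,0,0,-0.01,0],[-1,0,0,-0.03,0],[-1,0,0,-0.055,0],[-1,0,0,-0.075,0],[-1,0,0,-0.075,0]])

```text
time_s: 11.38
ee_pos: [0.5746, 0.0877, 0.1631]
tcp_rot: [[-0.929, -0.371, 0.003], [-0.371, 0.929, 0.0], [-0.003, -0.001, -1.0]]
contact_force: [0.7, 0.1, -0.5]
opening: 0.0138
```

Call:
carry_out(increments=[[-1,0.027,-0.036,0,0],[-1,0.057,-0.076,0,0],[-1,0.087,-0.116,0,0],[-1,0.114,-0.152,0,0],[-1,0.1296,-0.1716,0,0]])

```text
time_s: 12.0
ee_pos: [0.5155, -0.1224, 0.1606]
tcp_rot: [[-0.93, -0.368, -0.002], [-0.368, 0.93, -0.001], [0.002, 0.0, -1.0]]
contact_force: [0.8, -0.3, -1.7]
opening: 0.0138
```

Call:
carry_out(increments=[[-1,0,0,0,0],[-1,0,0,0.01,0],[-1,0,0,0.02,0],[-1,0,0,0.02,0]])

```text
time_s: 12.5
ee_pos: [0.5166, -0.1187, 0.1403]
tcp_rot: [[-0.928, -0.373, -0.002], [-0.373, 0.928, 0.001], [0.002, 0.001, -1.0]]
contact_force: [-0.0, 0.0, -1.6]
opening: 0.0141
```

```bash
python3 - <<'E'
from h import *
s=robot.observe(); print(s['time_s'],s['ee_pos'],s['opening'],s['contact_force'],s['moment'])
c=grab('wrist'); cv2.imwrite('pics/w8.png',cv2.convertScaleAbs(cv2.resize(c['color'][150:310,240:400],None,fx=3.75,fy=3.75,interpolation=cv2.INTER_CUBIC),alpha=1.3))
c=grab('side');cv2.imwrite('pics/s8.png',cv2.resize(c['color'][180:280,350:450],None,fx=5.5,fy=5.5,interpolation=cv2.INTER_CUBIC))
E
```

```text
12.5 [ 0.51659903 -0.11865492  0.14029717] 0.014060432302589715 [-0.00294193  0.01128172 -1.56553662] [-0.02935864 -0.03876811 -0.02121193]
```

View pics/w8.png

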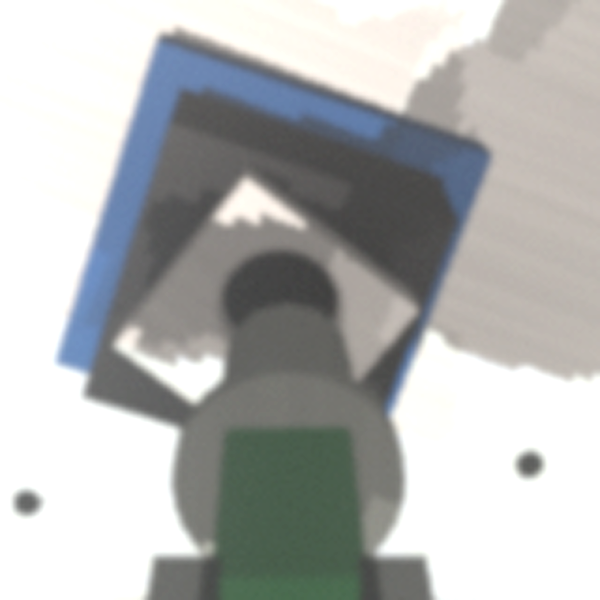

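View pics/s8.png

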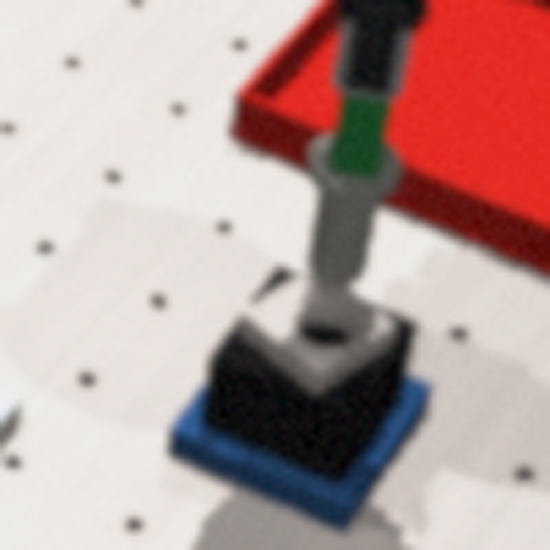

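```bash
python3 - <<'E'
from h import *
c=load('wrist'); s=robot.observe(); R=np.array(s['tcp_rot']);e=np.array(s['ee_pos']); print(e,s['time_s'])
f=lambda L,o,k:(np.array(L,float)+.5)/k-.5+np.array(o,float)
B=onz(c,f([(280.5,302)],(240,150),3.75),.0585); print(B,(B-e)@R)
E
```

```text
[ 0.51713353 -0.11905666  0.14123664] 12.6
[[ 0.51548446 -0.11957081  0.0585    ]] [[0.00168168 0.00010142 0.08273752]]
```

Call:
carry_out(increments=[[-1,0.0005,-0.0005,0.008,0],[-1,0.0005,-0.0005,0.016,0],[-1,0.0005,-0.0005,0.019,0],[-1,0.0005,-0.0005,0.019,0]])

```text
time_s: 13.1
ee_pos: [0.5167, -0.1203, 0.1223]
tcp_rot: [[-0.929, -0.371, -0.001], [-0.371, 0.929, 0.0], [0.0, 0.0, -1.0]]
contact_force: [0.4, -0.8, -1.1]
opening: 0.0143
```

```bash
python3 - <<'E'
from h import *
s=robot.observe(); print(s['time_s'],s['ee_pos'],s['opening'],s['contact_force'],s['moment'])
c=grab('wrist'); cv2.imwrite('pics/w9.png',cv2.convertScaleAbs(cv2.resize(c['color'][150:310,240:400],None,fx=3.75,fy=3.75,interpolation=cv2.INTER_CUBIC),alpha=1.3))
c=grab('side');cv2.imwrite('pics/s9.png',cv2.resize(c['color'][180:280,350:450],None,fx=5.5,fy=5.5,interpolation=cv2.INTER_CUBIC))
E
```

```text
13.1 [ 0.51665521 -0.1203466   0.12227695] 0.014328650310795325 [ 0.35235022 -0.76933957 -1.08044343] [ 0.00804219 -0.00165679 -0.00935322]
```

View pics/w9.png

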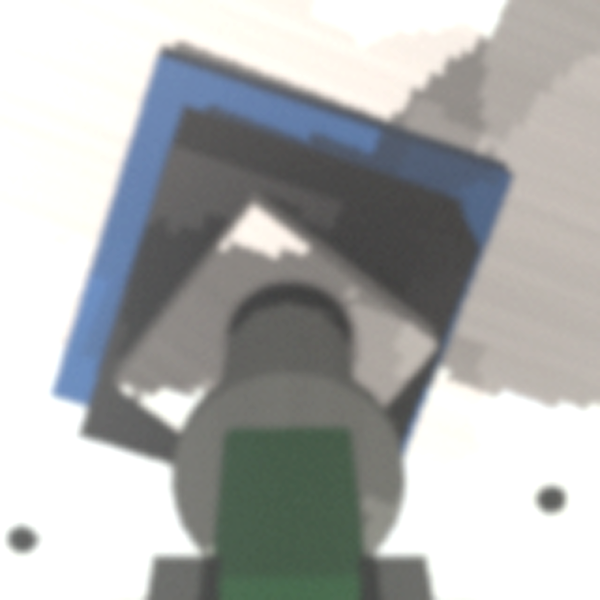

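View pics/s9.png

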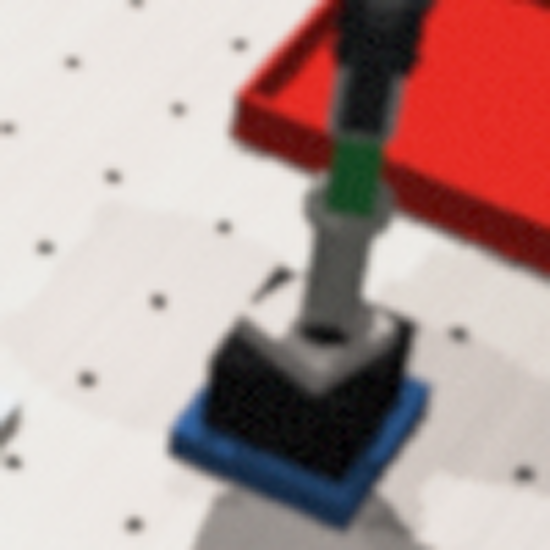

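Call:
carry_out(increments=[[-1,0,-0.0004,0.004,0],[-1,0,-0.0004,0.007,0],[-1,0,-0.0004,0.008,0],[-1,0,-0.0004,0.008,0]])

```text
time_s: 13.7
ee_pos: [0.5169, -0.1207, 0.1145]
tcp_rot: [[-0.929, -0.371, -0.0], [-0.371, 0.929, 0.0], [0.0, 0.0, -1.0]]
contact_force: [0.5, -1.4, -1.3]
opening: 0.014
```

Call:
carry_out(increments=[[-1,0,0,0.001,0],[-1,0,0,0.001,0]])

```text
time_s: 13.95
ee_pos: [0.5169, -0.1207, 0.1136]
tcp_rot: [[-0.929, -0.371, 0.0], [-0.371, 0.929, -0.0], [-0.0, -0.0, -1.0]]
contact_force: [0.1, 0.1, -0.7]
opening: 0.014
```

Call:
carry_out(increments=[[-1,0,0,0.001,0],[-1,0,0,0.001,0]])

```text
time_s: 14.2
ee_pos: [0.5169, -0.1207, 0.1125]
tcp_rot: [[-0.929, -0.371, -0.0], [-0.371, 0.929, -0.0], [0.0, 0.0, -1.0]]
contact_force: [0.3, -0.1, -0.3]
opening: 0.0139
```

Call:
carry_out(increments=[[-1,0,0,0.001,0],[-1,0,0,0.001,0]])

```text
time_s: 14.45
ee_pos: [0.5169, -0.1207, 0.1115]
tcp_rot: [[-0.929, -0.371, -0.0], [-0.371, 0.929, 0.0], [0.0, 0.0, -1.0]]
contact_force: [0.1, -0.2, -1.7]
opening: 0.0141
```

Call:
carry_out(increments=[[-1,0,0,0.001,0],[-1,0,0,0.001,0]])

```text
time_s: 14.7
ee_pos: [0.5169, -0.1208, 0.1105]
tcp_rot: [[-0.929, -0.371, -0.0], [-0.371, 0.929, 0.0], [0.0, 0.0, -1.0]]
contact_force: [0.2, 0.8, -1.0]
opening: 0.014
```

In the bore with no resistance. Continuing down.

Call:
carry_out(increments=[[-1,0,0,0.002,0],[-1,0,0,0.004,0],[-1,0,0,0.006,0],[-1,0,0,0.008,0],[-1,0,0,0.008,0]])

```text
time_s: 15.32
ee_pos: [0.5168, -0.1208, 0.1024]
tcp_rot: [[-0.929, -0.371, -0.0], [-0.371, 0.929, 0.0], [0.0, 0.0, -1.0]]
contact_force: [-1.0, 0.1, -2.3]
opening: 0.0137
```

Call:
carry_out(increments=[[-1,0,0,0.002,0],[-1,0,0,0.004,0],[-1,0,0,0.006,0],[-1,0,0,0.008,0],[-1,0,0,0.01,0]])

```text
time_s: 15.95
ee_pos: [0.5169, -0.1208, 0.0924]
tcp_rot: [[-0.929, -0.371, 0.0], [-0.371, 0.929, -0.0], [-0.0, -0.0, -1.0]]
contact_force: [-0.4, 0.7, -1.0]
opening: 0.0142
```

Call:
carry_out(increments=[[-1,0,0,0.001,0],[-1,0,0,0.002,0],[-1,0,0,0.003,0],[-1,0,0,0.004,0],[-1,0,0,0.005,0]])

```text
time_s: 16.58
ee_pos: [0.517, -0.1207, 0.0876]
tcp_rot: [[-0.929, -0.371, 0.0], [-0.371, 0.929, -0.0], [-0.0, -0.0, -1.0]]
contact_force: [0.1, 0.8, -1.2]
opening: 0.0141
```

Call:
carry_out(increments=[[-1,0,0,0.001,0],[-1,0,0,0.002,0]])

```text
time_s: 16.82
ee_pos: [0.5169, -0.1207, 0.0855]
tcp_rot: [[-0.929, -0.371, 0.0], [-0.371, 0.929, -0.0], [-0.0, -0.0, -1.0]]
contact_force: [-0.5, 0.6, -0.9]
opening: 0.0143
```

Call:
carry_out(increments=[[-1,0,0,0.002,0],[-1,0,0,0.004,0],[-1,0,0,0.006,0],[-1,0,0,0.008,0],[-1,0,0,0.009,0]])

```text
time_s: 17.45
ee_pos: [0.5169, -0.1207, 0.0764]
tcp_rot: [[-0.929, -0.371, -0.0], [-0.371, 0.929, 0.0], [0.0, 0.0, -1.0]]
contact_force: [0.2, -0.2, -0.2]
opening: 0.0141
```

Call:
carry_out(increments=[[-1,0,0,0.001,0],[-1,0,0,0.002,0],[-1,0,0,0.003,0],[-1,0,0,0.004,0],[-1,0,0,0.004,0]])

```text
time_s: 18.08
ee_pos: [0.5169, -0.1208, 0.0725]
tcp_rot: [[-0.929, -0.371, -0.0], [-0.371, 0.929, -0.0], [0.0, -0.0, -1.0]]
contact_force: [-0.2, 0.7, -1.6]
opening: 0.0141
```

Call:
carry_out(increments=[[-1,0,0,0.001,0],[-1,0,0,0.0015,0]])

```text
time_s: 18.32
ee_pos: [0.5169, -0.1208, 0.0711]
tcp_rot: [[-0.929, -0.371, 0.0], [-0.371, 0.929, -0.0], [-0.0, -0.0, -1.0]]
contact_force: [-0.1, 0.6, -1.2]
opening: 0.0139
```

Call:
carry_out(increments=[[-1,0,0,0.0008,0],[-1,0,0,0.0008,0]])

```text
time_s: 18.58
ee_pos: [0.5169, -0.1208, 0.0703]
tcp_rot: [[-0.929, -0.371, 0.0], [-0.371, 0.929, -0.0], [0.0, -0.0, -1.0]]
contact_force: [0.6, -0.3, -0.3]
opening: 0.0138
```

Call:
carry_out(increments=[[-1,0,0,0.0005,0],[-1,0,0,0.0005,0]])

```text
time_s: 18.82
ee_pos: [0.5171, -0.1208, 0.0702]
tcp_rot: [[-0.929, -0.371, 0.0], [-0.371, 0.929, -0.0], [-0.0, -0.0, -1.0]]
contact_force: [-0.6, 1.5, 5.3]
opening: 0.0139
```

The gauge is home, collar on the plate at TCP z 0.0702. Releasing it and checking.

Call:
carry_out(increments=[[-0.3,0,0,0,0],[0.0,0,0,0,0],[0.0,0,0,0,0]])

```text
time_s: 19.2
ee_pos: [0.517, -0.1208, 0.0697]
tcp_rot: [[-0.929, -0.371, 0.0], [-0.371, 0.929, -0.0], [-0.0, -0.0, -1.0]]
contact_force: [-0.2, -1.0, 1.0]
opening: 0.0427
```

Call:
carry_out(increments=[[0.2,0,0,-0.01,0],[0.2,0,0,-0.04,0],[0.2,0,0,-0.08,0],[0.2,0,0,-0.11,0],[0.2,0,0,-0.11,0]])

```text
time_s: 19.82
ee_pos: [0.5182, -0.121, 0.1826]
tcp_rot: [[-0.929, -0.371, 0.005], [-0.371, 0.929, -0.001], [-0.004, -0.003, -1.0]]
contact_force: [-1.0, -1.0, 0.4]
opening: 0.0513
```

```bash
python3 - <<'E'
from h import *
s=robot.observe(); print(s['time_s'],s['ee_pos'],s['opening'],s['contact_force'],s['joint_pos'])
c=grab('wrist'); cv2.imwrite('pics/w10.png',c['color'])
c=grab('side');cv2.imwrite('pics/s10.png',cv2.resize(c['color'][180:350,280:450],None,fx=3.5,fy=3.5,interpolation=cv2.INTER_CUBIC))
E
```

```text
19.825 [ 0.51823651 -0.1210426   0.18257271] 0.05128387822635767 [-0.96154489 -1.02368331  0.40690644] [ 14.01732285  22.65325588  -9.4462522  117.7246266    5.70865423
  39.76016174 112.67234604]
```

View pics/w10.png

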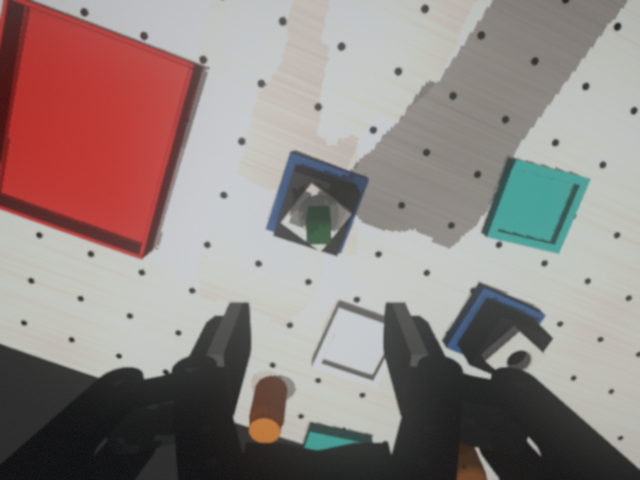

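View pics/s10.png

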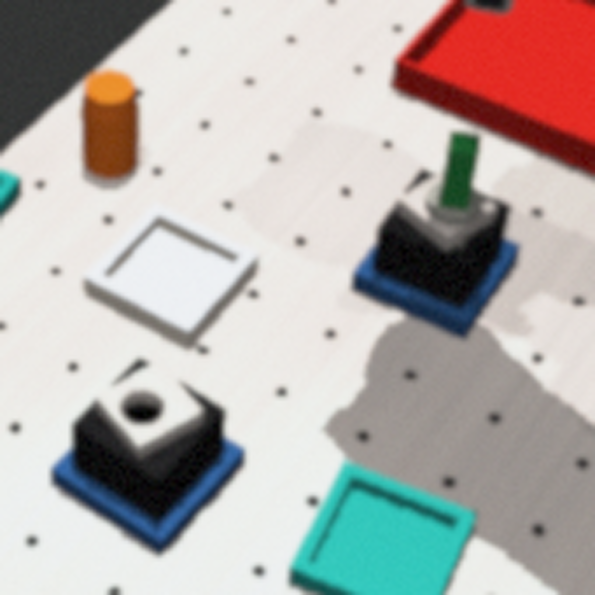

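The side view shows the gauge upright with its collar on the right mount's plate, crop (455,205). The left mount, crop (150,455), is the reject. I'll go above it, turning to its sides.

Call:
carry_out(increments=[[0.5,-0.027,0.036,0,5],[0.8,-0.057,0.076,0,10],[1,-0.087,0.116,0,15],[1,-0.114,0.152,0,20],[1,-0.1265,0.1712,0,24.5]])

```text
time_s: 20.55
ee_pos: [0.5706, 0.0881, 0.1784]
tcp_rot: [[-0.999, 0.047, -0.002], [0.047, 0.999, 0.0], [0.002, 0.0, -1.0]]
contact_force: [-0.3, -0.0, -0.3]
opening: 0.0853
```

Call:
carry_out(increments=[[1,0,0,0,0],[1,0,0,0,0],[1,0,0,0,0]])

```text
time_s: 20.92
ee_pos: [0.5706, 0.0835, 0.1795]
tcp_rot: [[-0.999, 0.049, -0.001], [0.049, 0.999, -0.001], [0.001, -0.001, -1.0]]
contact_force: [-0.9, -0.8, 0.2]
opening: 0.0855
```

```bash
python3 - <<'E'
from h import *
s=robot.observe(); print(s['time_s'],s['ee_pos'],s['opening'],s['tcp_rot'],s['contact_force'],s['joint_pos'])
c=grab('wrist'); cv2.imwrite('pics/w11.png',c['color'])
cv2.imwrite('pics/w11c.png',cv2.convertScaleAbs(cv2.resize(c['color'][150:310,240:400],None,fx=3.75,fy=3.75,interpolation=cv2.INTER_CUBIC),alpha=2.))
print(proj(c,[s['ee_pos']]))
E
```

```text
20.925 [0.57056879 0.08352816 0.17952655] 0.08546127015422497 [[-9.98813129e-01  4.87022123e-02 -6.54677131e-04]
 [ 4.87026529e-02  9.98813094e-01 -6.74812189e-04]
 [ 6.21035244e-04 -7.05895786e-04 -9.99999558e-01]] [-0.93458714 -0.75903328  0.23495631] [-11.84153254  25.62597462  -3.01148169 112.48637925   1.98851383
  41.98170585  71.17168779]
[[314.05238928 284.27004851]]
```

View pics/w11.png

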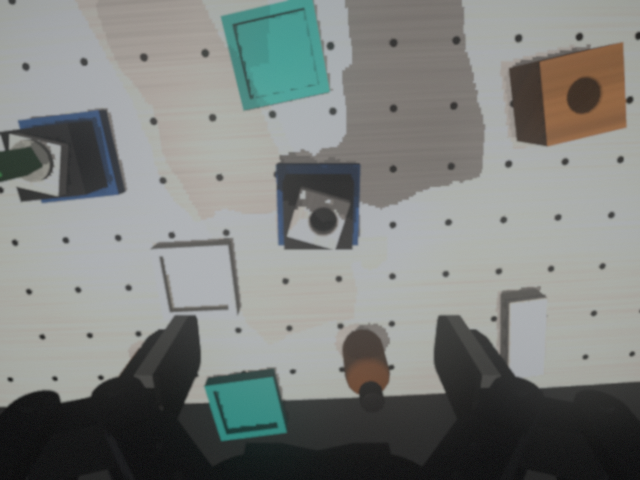

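View pics/w11c.png

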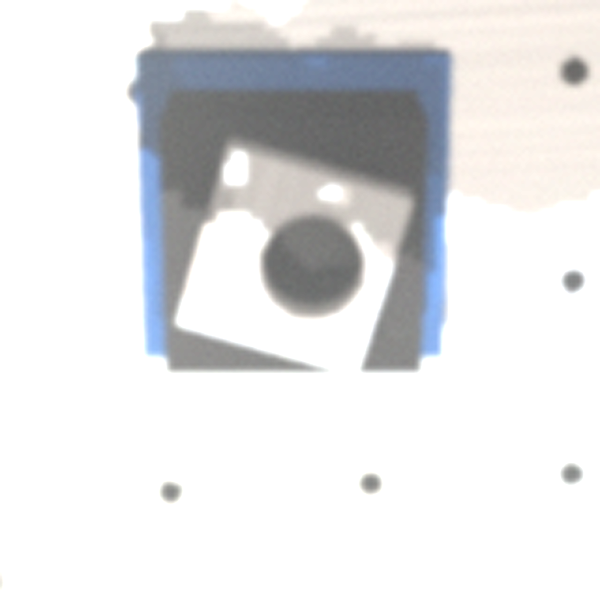

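```bash
python3 - <<'E'
from h import *
c=load('wrist'); s=robot.observe(); R=np.array(s['tcp_rot']);e=np.array(s['ee_pos']); print(e,s['time_s'])
f=lambda L,o,k:(np.array(L,float)+.5)/k-.5+np.array(o,float)
B=onz(c,f([(168,370),(420,370)],(240,150),3.75),.048); print(B,(B-e)@R)
b=onz(c,f([(312,265)],(240,150),3.75),.0585); print('bore',b,(b-e)@R)
P=onz(c,f([(230,138),(414,192),(364,372),(176,324)],(240,150),3.75),.0585);print('plate',P.mean(0),(P.mean(0)-e)@R,np.linalg.norm(P-np.roll(P,1,0),axis=1))
n=onz(c,f([(138,52),(450,52),(440,355),(148,355)],(240,150),3.75),.014);print('nest',n.mean(0),(n-e)@R)
E
```

```text
[0.57069461 0.08367536 0.17967065] 20.975
[[0.59728579 0.05787336 0.048     ]
 [0.59991055 0.11092994 0.048     ]] [[-0.02786479 -0.02440707  0.13167324]
 [-0.02789531  0.02871438  0.13164681]]
bore [[0.57304065 0.08919791 0.0585    ]] [[-0.00211518  0.00569082  0.12116712]]
plate [0.5715073  0.08608297 0.0585    ] [-0.00073578  0.00250471  0.12116918] [0.03950151 0.03754028 0.03852135 0.03940318]
nest [0.57159081 0.08581268 0.014     ] [[ 0.03429694 -0.03204659  0.16569841]
 [ 0.03426316  0.03654383  0.16566428]
 [-0.03599488  0.03636713  0.16564022]
 [-0.03595599 -0.03182052  0.16567416]]
```

Call:
carry_out(increments=[[1,-0.001,0.001,0.03,0],[1,-0.001,0.001,0.07,0],[1,-0.001,0.001,0.11,0],[1,-0.001,0.001,0.135,0],[1,-0.001,0.001,0.145,0]])

```text
time_s: 21.6
ee_pos: [0.5713, 0.0851, 0.0335]
tcp_rot: [[-0.999, 0.048, -0.002], [0.048, 0.999, -0.001], [0.002, -0.001, -1.0]]
contact_force: [-0.7, -1.2, 0.2]
opening: 0.0852
```

Call:
carry_out(increments=[[1,0,0,0,0],[0.7,0,0,0,0],[0.7,0,0,0,0]])

```text
time_s: 21.98
ee_pos: [0.5726, 0.0862, 0.0359]
tcp_rot: [[-0.999, 0.048, 0.002], [0.048, 0.999, 0.0], [-0.002, 0.0, -1.0]]
contact_force: [0.2, 0.1, -0.6]
opening: 0.0724
```

```bash
python3 - <<'E'
from h import *
s=robot.observe(); print(s['time_s'],s['ee_pos'],s['opening'],s['contact_force'])
c=grab('wrist'); cv2.imwrite('pics/w12.png',cv2.convertScaleAbs(c['color'],alpha=1.5))
c=grab('side'); cv2.imwrite('pics/s12.png',cv2.convertScaleAbs(cv2.resize(c['color'][220:350,250:400],None,fx=4,fy=4,interpolation=cv2.INTER_CUBIC),alpha=1.5))
E
```

```text
21.975 [0.57257689 0.08616835 0.03586194] 0.07244497432680941 [ 0.24717847  0.0911328  -0.6207073 ]
```

View pics/w12.png

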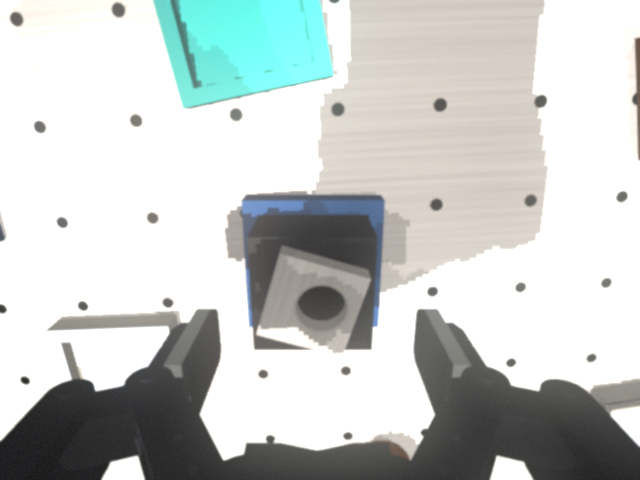

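View pics/s12.png

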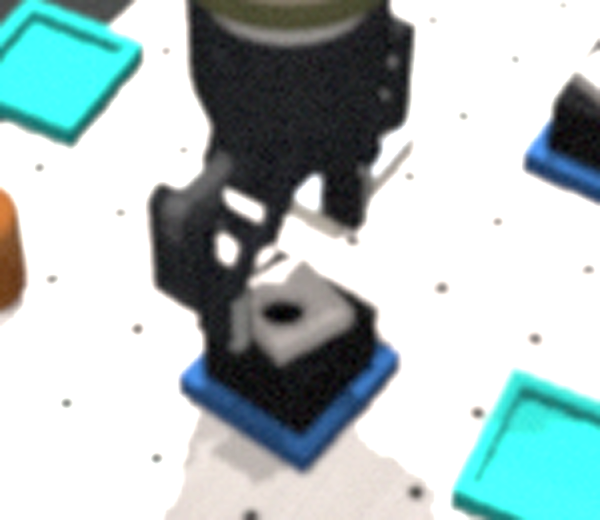

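Call:
carry_out(increments=[[0.7,0,-0.0015,0.008,0],[0.7,0,-0.0015,0.016,0],[0.7,0,-0.0015,0.017,0],[0.6,0,-0.0015,0.017,0]])

```text
time_s: 22.58
ee_pos: [0.5717, 0.0846, 0.0175]
tcp_rot: [[-0.999, 0.047, -0.001], [0.047, 0.999, -0.0], [0.001, -0.0, -1.0]]
contact_force: [0.0, -0.4, 0.6]
opening: 0.0686
```

Call:
carry_out(increments=[[0.35,0,0,0,0],[0.25,0,0,0,0],[0.2,0,0,0,0]], grip_force=30)

```text
time_s: 22.95
ee_pos: [0.572, 0.0846, 0.018]
tcp_rot: [[-0.999, 0.047, 0.0], [0.047, 0.999, 0.0], [-0.0, 0.0, -1.0]]
contact_force: [-0.4, -0.3, 0.6]
opening: 0.0513
```

Call:
carry_out(increments=[[-0.2,0,0,0,0],[-1,0,0,0,0],[-1,0,0,0,0]], grip_force=40)

```text
time_s: 23.32
ee_pos: [0.572, 0.0845, 0.0185]
tcp_rot: [[-0.999, 0.048, 0.001], [0.048, 0.999, -0.0], [-0.001, -0.0, -1.0]]
contact_force: [-1.7, -1.2, 7.7]
opening: 0.042
```

```bash
python3 - <<'E'
from h import *
s=robot.observe(); print(s['time_s'],s['ee_pos'],s['opening'],s['contact_force'],s['moment'])
c=grab('wrist'); cv2.imwrite('pics/w13.png',cv2.convertScaleAbs(c['color'],alpha=1.5))
c=grab('side'); cv2.imwrite('pics/s13.png',cv2.convertScaleAbs(cv2.resize(c['color'][220:350,250:400],None,fx=4,fy=4,interpolation=cv2.INTER_CUBIC),alpha=1.5))
E
```

```text
23.325 [0.57198578 0.08445891 0.01848526] 0.04196983939534049 [-1.74934777 -1.20530844  7.72271502] [-0.15165436  0.31160917 -0.09373145]
```

View pics/w13.png

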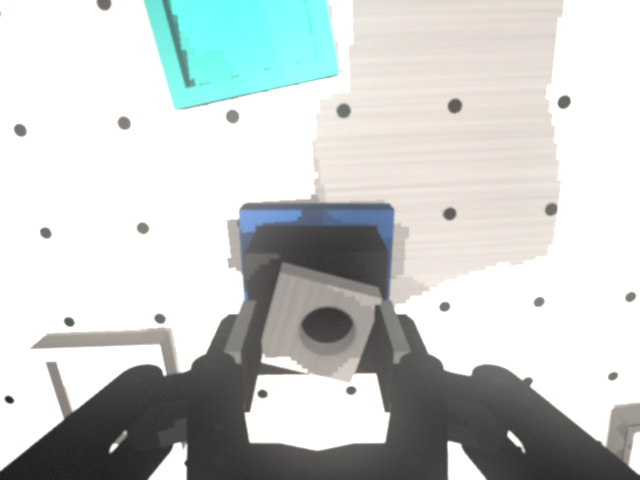

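View pics/s13.png

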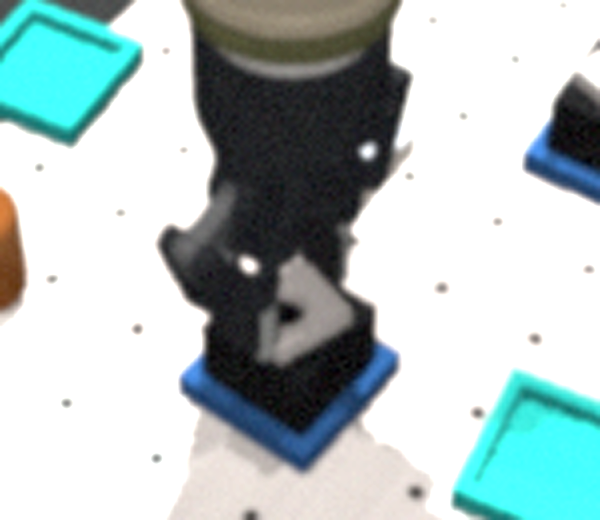

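```bash
python3 - <<'E'
from h import *
c=load('wrist'); s=robot.observe(); R=np.array(s['tcp_rot']);e=np.array(s['ee_pos'])
for uv in [(240,305),(244,320),(240,345),(235,355),(395,305),(400,330),(405,350),(220,330),(275,320),(310,360),(265,240),(300,265),(255,270)]:
    p=xyz(c,[uv])[0]; print(uv,p.round(4),((p-e)@R).round(4))
d=c['depth']; cv2.imwrite('pics/d13.png',cv2.convertScaleAbs(cv2.resize(c['color'][200:400,200:440],None,fx=3,fy=3,interpolation=cv2.INTER_CUBIC),alpha=3))
E
```

```text
(240, 305) [0.5899 0.0448 0.0006] [-0.0198 -0.0388  0.0179]
(244, 320) [0.5603 0.0619 0.071 ] [ 0.0105 -0.0231 -0.0525]
(240, 345) [0.5608 0.063  0.0855] [ 0.0101 -0.0219 -0.067 ]
(235, 355) [0.5613 0.0623 0.0899] [ 0.0095 -0.0227 -0.0715]
(395, 305) [0.5935 0.1254 0.0013] [-0.0196  0.0419  0.0172]
(400, 330) [0.5626 0.1127 0.0778] [ 0.0107  0.0278 -0.0594]
(405, 350) [0.5633 0.1122 0.0882] [ 0.01    0.0273 -0.0697]
(220, 330) [0.564  0.0532 0.0707] [ 0.0065 -0.0316 -0.0522]
(275, 320) [0.5678 0.0705 0.0582] [ 0.0034 -0.0142 -0.0398]
(310, 360) [0.5856 0.0824 0.0584] [-0.0137 -0.0014 -0.0399]
(265, 240) [0.5449 0.0657 0.0324] [ 0.0261 -0.0201 -0.014 ]
(300, 265) [0.55   0.0805 0.0494] [ 0.0218 -0.0051 -0.031 ]
(255, 270) [0.5515 0.0632 0.0486] [ 0.0194 -0.0222 -0.0301]
```

View pics/d13.png

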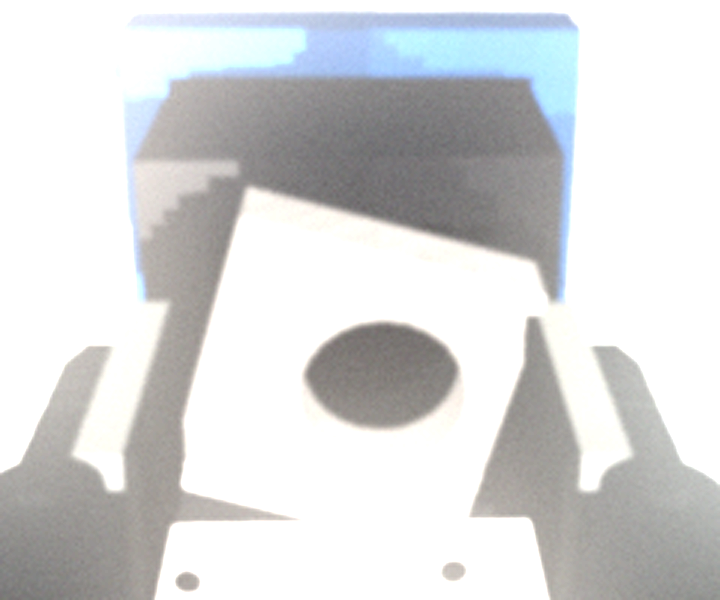

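Call:
carry_out(increments=[[-1,0,0,0,0],[-1,0,0,0,0]])

```text
time_s: 23.68
ee_pos: [0.572, 0.0845, 0.0185]
tcp_rot: [[-0.999, 0.048, 0.001], [0.048, 0.999, 0.0], [-0.001, 0.0, -1.0]]
contact_force: [-1.8, -0.6, 8.4]
opening: 0.0417
```

```bash
python3 - <<'E'
from h import *
s=robot.observe(); print(s['time_s'],s['ee_pos'],s['opening'],s['contact_force'],s['moment'])
c=grab('wrist'); cv2.imwrite('pics/w14.png',cv2.convertScaleAbs(cv2.resize(c['color'][200:400,200:440],None,fx=3,fy=3,interpolation=cv2.INTER_CUBIC),alpha=3))
e=np.array(s['ee_pos']);R=np.array(s['tcp_rot'])
for r in range(303,356,6):
    row=[]
    for cc in list(range(225,266,5))+list(range(375,411,5)):
        p=(xyz(c,[(cc,r)])[0]-e)@R; row.append('%d:%.0f,%.0f,%.0f'%(cc,*(1000*p*[1,1,-1])))
    print(r,' '.join(row))
E
```

```text
23.675 [0.57199045 0.08448613 0.0185026 ] 0.04169822353380492 [-1.76110069 -0.60202478  8.44692064] [-0.09570073  0.3147497  -0.1036901 ]
303 225:-19,-47,-18 230:-18,-44,-17 235:-19,-41,-18 240:-18,-38,-16 245:10,-25,39 250:10,-23,39 255:10,-21,40 260:9,-20,37 265:6,-19,31 375:11,22,42 380:11,24,41 385:10,26,39 390:10,28,39 395:-19,42,-18 400:-18,44,-17 405:-18,47,-17 410:-18,50,-17
309 225:-22,-47,-18 230:-22,-44,-17 235:-21,-41,-17 240:10,-26,44 245:10,-24,43 250:10,-23,44 255:10,-21,44 260:7,-20,38 265:3,-19,30 375:10,22,43 380:10,24,44 385:10,25,44 390:11,27,45 395:-22,42,-17 400:-22,45,-18 405:-22,47,-17 410:-22,50,-17
315 225:-25,-47,-17 230:6,-30,41 235:6,-29,41 240:10,-25,47 245:10,-23,49 250:10,-22,48 255:10,-20,48 260:5,-20,39 265:0,-19,30 375:8,22,44 380:10,23,47 385:10,25,48 390:10,26,49 395:10,28,49 400:6,32,41 405:7,33,42 410:-25,50,-16
321 225:6,-31,45 230:6,-30,45 235:11,-26,53 240:10,-25,52 245:11,-23,54 250:11,-21,53 255:10,-20,52 260:3,-20,40 265:-3,-19,29 375:5,22,44 380:10,22,53 385:78,1,174 390:10,26,53 395:11,27,54 400:6,31,46 405:6,32,46 410:7,34,47
327 225:7,
[... 429 characters left out ...]
 410:6,33,54
339 225:6,-29,57 230:10,-26,63 235:10,-24,64 240:10,-22,64 245:10,-21,64 250:10,-19,64 255:5,-19,55 260:-2,-19,44 265:-5,-18,39 375:-1,22,46 380:5,22,56 385:10,22,64 390:11,24,65 395:10,25,64 400:10,27,64 405:78,1,174 410:6,32,57
345 225:7,-28,62 230:10,-25,67 235:10,-23,67 240:10,-22,67 245:10,-20,67 250:8,-19,64 255:2,-20,54 260:-5,-20,44 265:-7,-18,40 375:-3,22,47 380:4,22,57 385:9,22,65 390:10,23,67 395:10,25,67 400:10,26,67 405:10,28,67 410:6,31,61
351 225:10,-26,71 230:10,-24,71 235:10,-23,71 240:10,-21,71 245:10,-20,71 250:7,-19,65 255:1,-19,56 260:-6,-20,45 265:-9,-18,40 375:-5,22,47 380:2,22,58 385:7,22,66 390:10,23,71 395:10,24,71 400:10,26,71 405:11,27,71 410:10,29,71
```

View pics/w14.png

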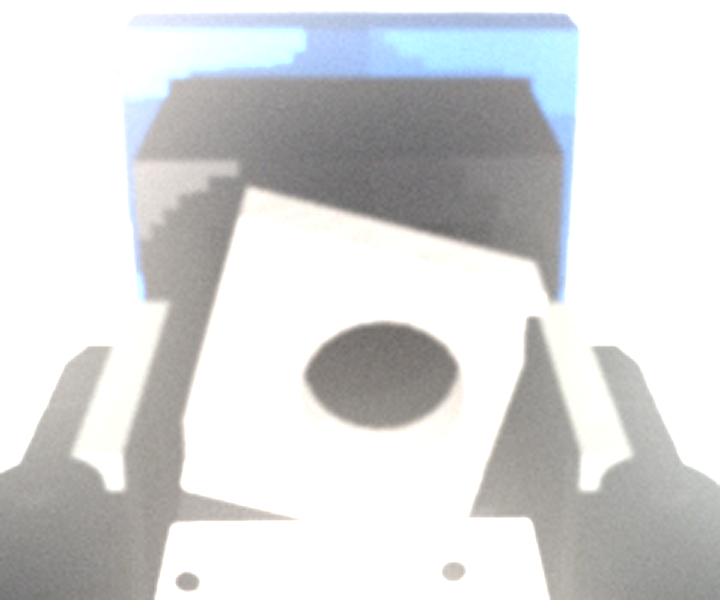

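Something is off. The opening reads 42 mm and the depth image puts the pad tips about 38 mm above the stated TCP. The pads have closed on the plate's corners, not the block. I'll open, lift slightly and measure where the fingers end.

Call:
carry_out(increments=[[0,0,0,0,0],[0.7,0,0,0,0],[0.7,0,0,0,0],[0.7,0,0,0,0]])

```text
time_s: 24.22
ee_pos: [0.5716, 0.0848, 0.0176]
tcp_rot: [[-0.999, 0.047, -0.0], [0.047, 0.999, 0.0], [0.0, 0.0, -1.0]]
contact_force: [0.6, 1.1, 0.2]
opening: 0.0726
```

```bash
python3 - <<'E'
from h import *
s=robot.observe(); print(s['time_s'],s['ee_pos'],s['opening'],s['contact_force'],s['moment'])
c=grab('wrist'); im=c['color']; cv2.imwrite('pics/w15.png',cv2.convertScaleAbs(im,alpha=1.8))
e=np.array(s['ee_pos']);R=np.array(s['tcp_rot'])
v,u=np.mgrid[0:480:2,0:640:2]; uv=np.c_[u.ravel(),v.ravel()]
p=(xyz(c,uv)-e)@R; p[:,2]*=-1; ok=(c['depth'][uv[:,1],uv[:,0]]>0.05)
p=p[ok]*1000; uv=uv[ok]
# points that belong to gripper: above +45 or outside block
for lo,hi in ((-5,5),(20,32),(32,36),(36,40),(40,45),(45,50),(50,60),(60,75),(75,90),(90,110),(110,140)):
    m=(p[:,2]>lo)&(p[:,2]<=hi)&(abs(p[:,0])<30)
    q=p[m]; 
    if len(q): print(lo,hi,len(q),'x',q[:,0].min().round(),q[:,0].max().round(),'y-',np.sort(q[q[:,1]<0,1])[[0,-1]].round() if (q[:,1]<0).any() else '', 'y+',np.sort(q[q[:,1]>0,1])[[0,-1]].round() if (q[:,1]>0).any() else '')
# body centre
m=(abs(p[:,1])<20)&(p[:,2]>45); q=p[m]; print('mid', len(q), q.min(0) if len(q) else '', np.percentile(q[:,2],[0,5,20]) if len(q) else '')
c=grab('side'); cv2.imwrite('pics/s15.png',cv2.convertScaleAbs(cv2.resize(c['color'][220:350,250:400],None,fx=4,fy=4,interpolation=cv2.INTER_CUBIC),alpha=1.5))
print((proj(c,[e+[0,0,z] for z in (0,.02,.04,.07)])-[250,220])*4)
E
```

```text
24.225 [0.57163207 0.0848376  0.01760563] 0.07256611805837396 [0.59123559 1.0509889  0.23107136] [ 0.00744542 -0.02379882 -0.02254471]
-5 5 758 x -30.0 30.0 y- [-35.  -1.] y+ [ 0. 36.]
20 32 1923 x -29.0 27.0 y- [-27.  -1.] y+ [ 0. 29.]
32 36 206 x -27.0 27.0 y- [-26.  -1.] y+ [ 0. 26.]
36 40 227 x -16.0 22.0 y- [-35.  -0.] y+ [ 0. 38.]
40 45 1923 x -24.0 22.0 y- [-42.  -0.] y+ [ 0. 44.]
45 50 205 x -12.0 11.0 y- [-48. -35.] y+ [37. 50.]
50 60 504 x -12.0 11.0 y- [-49. -35.] y+ [37. 51.]
60 75 934 x -12.0 11.0 y- [-49. -35.] y+ [37. 51.]
75 90 1346 x -11.0 14.0 y- [-67. -33.] y+ [36. 70.]
90 110 6508 x -13.0 18.0 y- [-68.  -0.] y+ [ 0. 70.]
110 140 3157 x 5.0 18.0 y- [-65.  -0.] y+ [ 0. 68.]
mid 1765 [  7.85293793 -19.98224526 103.02633194] [103.02633194 104.92874731 107.26026721]
[[283.80590913 355.30738448]
 [284.00158171 327.15968635]
 [284.20382738 298.05674253]
 [284.52027073 252.50105952]]
```

View pics/w15.png

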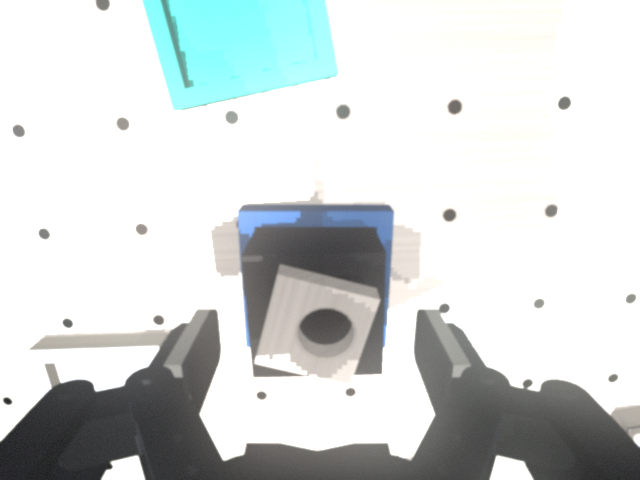

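View pics/s15.png

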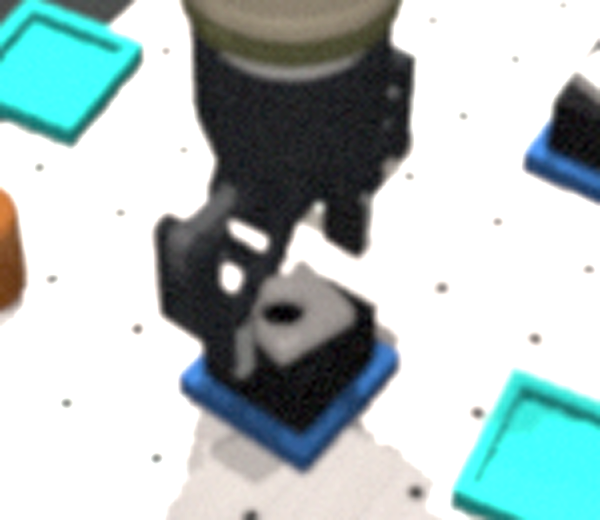

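The real finger ends sit about 36 mm behind the stated TCP, and the gripper body starts at +103 mm. That is why the gauge was held only by its handle top. I'll lower another 30 mm, which puts the tips about 24 mm above the board, clear of the 14 mm rim, with the body still clear of the plate.

Call:
carry_out(increments=[[0.7,0,-0.0003,0.007,0],[0.7,0,-0.0003,0.014,0],[0.7,0,-0.0003,0.02,0],[0.7,0,-0.0003,0.02,0]])

```text
time_s: 24.82
ee_pos: [0.5714, 0.0843, -0.003]
tcp_rot: [[-0.999, 0.047, -0.001], [0.047, 0.999, -0.0], [0.001, -0.0, -1.0]]
contact_force: [1.2, -0.9, -0.7]
opening: 0.0725
```

Call:
carry_out(increments=[[0.7,0,0,0.005,0],[0.7,0,0,0.01,0],[0.7,0,0,0.01,0]])

```text
time_s: 25.2
ee_pos: [0.5716, 0.0843, -0.0126]
tcp_rot: [[-0.999, 0.047, -0.001], [0.047, 0.999, -0.0], [0.001, -0.0, -1.0]]
contact_force: [-0.7, -0.2, 0.2]
opening: 0.0726
```

```bash
python3 - <<'E'
from h import *
s=robot.observe(); print(s['time_s'],s['ee_pos'],s['opening'],s['contact_force'],s['moment'])
c=grab('wrist'); im=c['color']; cv2.imwrite('pics/w16.png',cv2.convertScaleAbs(im,alpha=1.8))
c=grab('side'); cv2.imwrite('pics/s16.png',cv2.convertScaleAbs(cv2.resize(c['color'][220:350,250:400],None,fx=4,fy=4,interpolation=cv2.INTER_CUBIC),alpha=1.5))
E
```

```text
25.2 [ 0.57163304  0.08426779 -0.0126065 ] 0.07257139740852915 [-0.65243526 -0.17238455  0.19900828] [-0.03367767  0.02389736 -0.01481094]
```

View pics/w16.png

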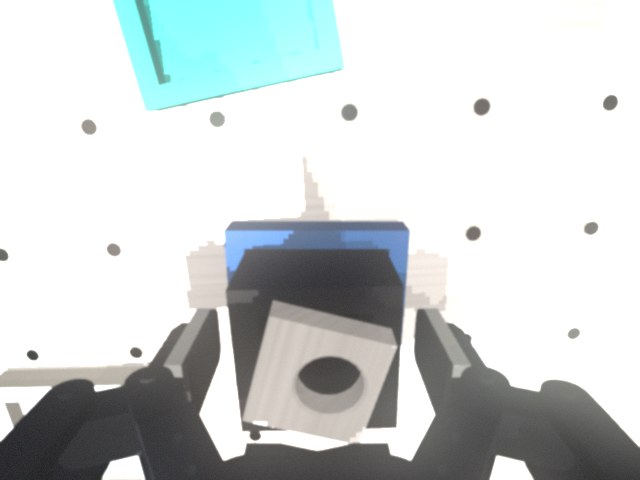

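View pics/s16.png

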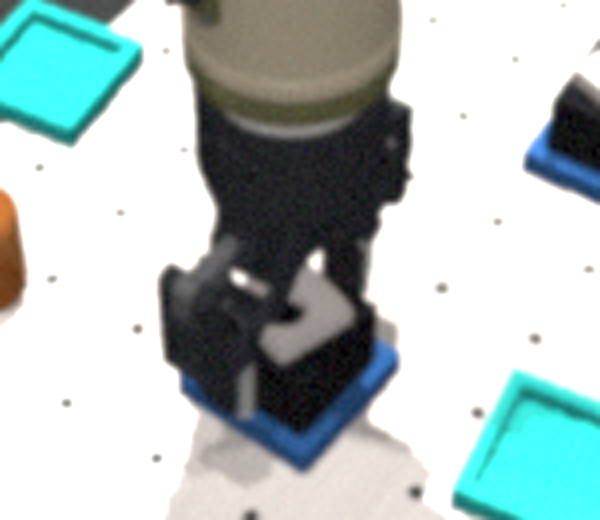

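Pads now straddle the block, with no contact force. Closing.

Call:
carry_out(increments=[[0.4,0,0,0,0],[0.2,0,0,0,0],[0.0,0,0,0,0],[0.0,0,0,0,0]], grip_force=40)

```text
time_s: 25.8
ee_pos: [0.572, 0.0842, -0.0118]
tcp_rot: [[-0.999, 0.047, 0.0], [0.047, 0.999, -0.0], [-0.0, -0.0, -1.0]]
contact_force: [-0.1, -0.9, 5.4]
opening: 0.0537
```

Call:
carry_out(increments=[[-0.4,0,0,0,0],[-1,0,0,0,0],[-1,0,0,0,0]])

```text
time_s: 26.18
ee_pos: [0.572, 0.0842, -0.0118]
tcp_rot: [[-0.999, 0.047, 0.001], [0.047, 0.999, -0.0], [-0.001, -0.0, -1.0]]
contact_force: [-1.3, -0.6, 5.9]
opening: 0.0536
```

Call:
carry_out(increments=[[-1,0,0,-0.005,0],[-1,0,0,-0.012,0],[-1,0,0,-0.02,0],[-1,0,0,-0.025,0]])

```text
time_s: 26.68
ee_pos: [0.5719, 0.0844, 0.0135]
tcp_rot: [[-0.999, 0.047, 0.0], [0.047, 0.999, 0.0], [-0.0, 0.0, -1.0]]
contact_force: [0.5, -0.4, -4.5]
opening: 0.0534
```

```bash
python3 - <<'E'
from h import *
s=robot.observe(); print(s['time_s'],s['ee_pos'],s['opening'],s['contact_force'],s['moment'])
c=grab('side'); cv2.imwrite('pics/s17.png',cv2.convertScaleAbs(cv2.resize(c['color'][200:350,250:400],None,fx=4,fy=4,interpolation=cv2.INTER_CUBIC),alpha=1.5))
E
```

```text
26.675 [0.57190168 0.08435337 0.01347919] 0.05338208216722731 [ 0.49770099 -0.35670841 -4.50146303] [-0.0171603  -0.00613492  0.04494445]
```

View pics/s17.png

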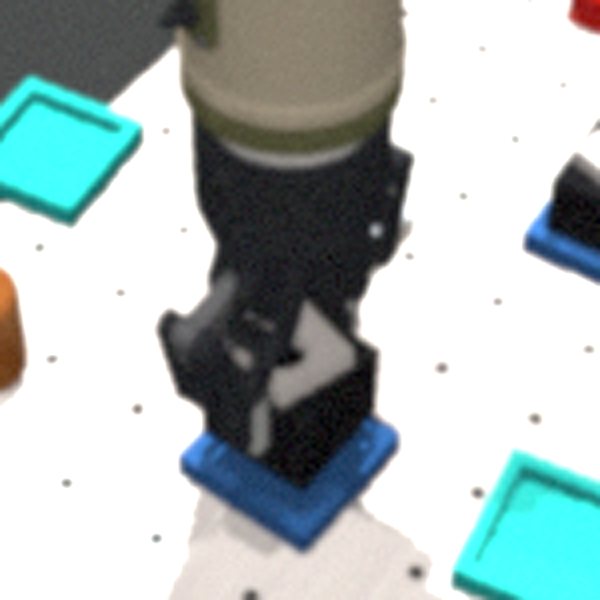

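Call:
carry_out(increments=[[-1,0,0,-0.02,0],[-1,0,0,-0.045,0],[-1,0,0,-0.075,0],[-1,0,0,-0.1,0],[-1,0,0,-0.11,0]], grip_force=60)

```text
time_s: 27.35
ee_pos: [0.5722, 0.0844, 0.1241]
tcp_rot: [[-0.999, 0.048, 0.002], [0.048, 0.999, 0.0], [-0.002, 0.0, -1.0]]
contact_force: [0.1, 0.4, -3.7]
opening: 0.0527
```

Call:
carry_out(increments=[[-1,0.0,-0.025,0,0],[-1,0.0,-0.06,0,0],[-1,0.0,-0.1,0,0],[-1,0.0,-0.14,0,0],[-1,0.0,-0.18,0,0]])

```text
time_s: 27.98
ee_pos: [0.5627, -0.0967, 0.122]
tcp_rot: [[-0.999, 0.047, -0.001], [0.047, 0.999, 0.0], [0.001, 0.0, -1.0]]
contact_force: [0.7, 0.2, -3.7]
opening: 0.0531
```

Call:
carry_out(increments=[[-1,0.0,-0.04,0,0],[-1,0.0,-0.08,0,0],[-1,0.005,-0.12,0,0],[-1,0.01,-0.16,0,0],[-1,0.015,-0.195,0,0]])

```text
time_s: 28.6
ee_pos: [0.5381, -0.291, 0.1219]
tcp_rot: [[-0.999, 0.048, -0.001], [0.048, 0.999, 0.0], [0.001, 0.0, -1.0]]
contact_force: [0.2, 0.2, -3.9]
opening: 0.053
```

Call:
carry_out(increments=[[-1,0.004,-0.02,0,0],[-1,0.004,-0.03,0,0],[-1,0.004,-0.03,0,0],[-1,0.004,-0.03,0,0]])

```text
time_s: 29.1
ee_pos: [0.5343, -0.3176, 0.1228]
tcp_rot: [[-0.999, 0.046, 0.0], [0.046, 0.999, 0.001], [-0.0, 0.001, -1.0]]
contact_force: [-0.5, 0.4, -3.4]
opening: 0.0525
```

```bash
python3 - <<'E'
from h import *
s=robot.observe(); print(s['time_s'],s['ee_pos'],s['opening'],s['contact_force'],s['moment'])
c=grab('side'); cv2.imwrite('pics/s18.png',c['color'])
c=grab('top'); cv2.imwrite('pics/t18.png',cv2.resize(c['color'][220:360,340:540],None,fx=4,fy=4,interpolation=cv2.INTER_CUBIC))
E
```

```text
29.1 [ 0.53427741 -0.31761748  0.12276186] 0.05248925105767633 [-0.47145024  0.44590416 -3.38788108] [ 0.00500691 -0.02580259 -0.01125339]
```

View pics/s18.png

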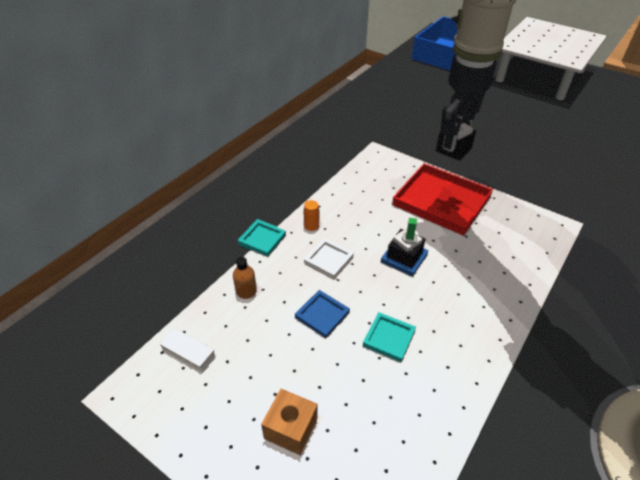

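View pics/t18.png

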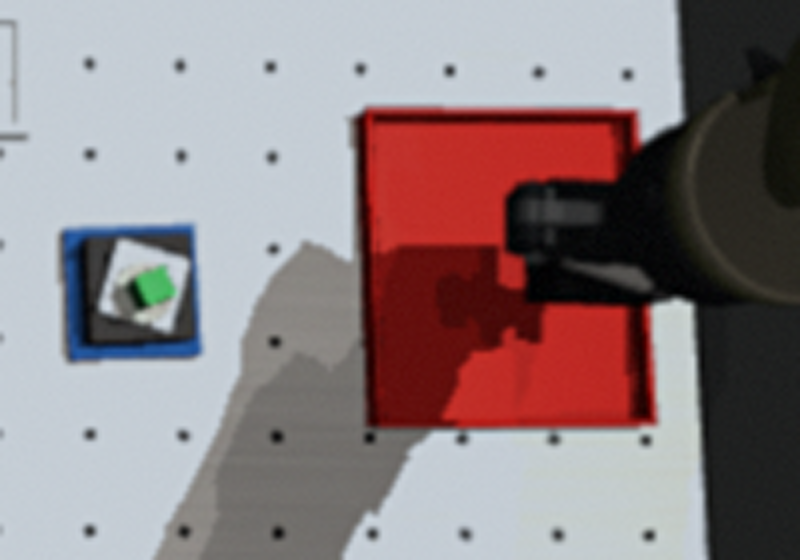

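Call:
carry_out(increments=[[-1,0,0,0.02,0],[-1,0,0,0.05,0],[-1,0,0,0.08,0],[-1,0,0,0.105,0],[-1,0,0,0.12,0]])

```text
time_s: 29.82
ee_pos: [0.5337, -0.3184, 0.0017]
tcp_rot: [[-0.999, 0.046, -0.001], [0.046, 0.999, 0.001], [0.001, 0.001, -1.0]]
contact_force: [-0.0, 0.3, -3.1]
opening: 0.0528
```

Call:
carry_out(increments=[[-1,0,0,0.0,0],[-1,0,0,0.003,0],[-1,0,0,0.006,0],[-1,0,0,0.008,0],[-1,0,0,0.008,0]])

```text
time_s: 30.45
ee_pos: [0.5337, -0.3194, -0.0051]
tcp_rot: [[-0.999, 0.048, 0.0], [0.048, 0.999, -0.0], [-0.0, -0.0, -1.0]]
contact_force: [0.5, -0.7, -3.1]
opening: 0.0528
```

```bash
python3 - <<'E'
from h import *
s=robot.observe(); print(s['time_s'],s['ee_pos'],s['opening'],s['contact_force'],s['moment'])
c=grab('side'); cv2.imwrite('pics/s19.png',cv2.resize(c['color'][110:240,380:510],None,fx=4.5,fy=4.5,interpolation=cv2.INTER_CUBIC))
E
```

```text
30.45 [ 0.53365411 -0.3193844  -0.00508997] 0.05280050823321411 [ 0.46672603 -0.72538156 -3.14603424] [ 0.00366323 -0.01902667 -0.0347779 ]
```

View pics/s19.png

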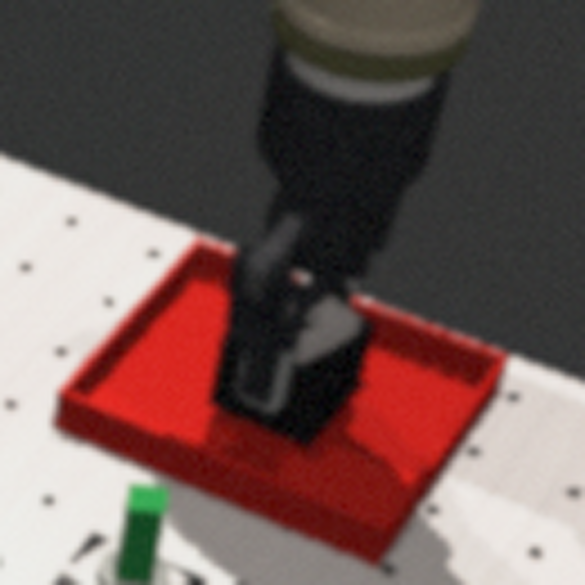

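The mount hangs level inside the tray. Lowering it gently to contact, expected at TCP z ≈ -0.0138.

Call:
carry_out(increments=[[-1,0,0,0.002,0],[-1,0,0,0.004,0],[-1,0,0,0.006,0],[-1,0,0,0.0065,0]])

```text
time_s: 31.0
ee_pos: [0.5335, -0.3192, -0.0119]
tcp_rot: [[-0.999, 0.047, -0.0], [0.047, 0.999, 0.0], [0.0, 0.0, -1.0]]
contact_force: [0.2, -0.1, -3.7]
opening: 0.0531
```

Call:
carry_out(increments=[[-1,0,0,0.001,0],[-1,0,0,0.0015,0],[-1,0,0,0.0015,0]])

```text
time_s: 31.38
ee_pos: [0.5337, -0.3193, -0.0132]
tcp_rot: [[-0.999, 0.047, 0.0], [0.047, 0.999, -0.0], [-0.0, -0.0, -1.0]]
contact_force: [0.2, 0.8, -3.5]
opening: 0.0532
```

Call:
carry_out(increments=[[-1,0,0,0.001,0],[-1,0,0,0.001,0]])

```text
time_s: 31.62
ee_pos: [0.5337, -0.3194, -0.0136]
tcp_rot: [[-0.999, 0.047, 0.0], [0.047, 0.999, -0.0], [-0.0, -0.0, -1.0]]
contact_force: [-2.5, 1.2, 5.2]
opening: 0.0527
```

Contact with the tray floor. Releasing slowly, then rising.

Call:
carry_out(increments=[[0.25,0,0,0,0],[0.4,0,0,0,0],[0.6,0,0,0,0],[0.7,0,0,0,0],[0.7,0,0,0,0]])

```text
time_s: 32.25
ee_pos: [0.5337, -0.3194, -0.0142]
tcp_rot: [[-0.999, 0.048, 0.0], [0.048, 0.999, -0.0], [-0.0, -0.0, -1.0]]
contact_force: [0.2, -0.3, 0.5]
opening: 0.0728
```

Call:
carry_out(increments=[[0.7,0,0,-0.01,0],[0.7,0,0,-0.03,0],[0.7,0,0,-0.06,0],[0.7,0,0,-0.1,0],[0.7,0,0,-0.15,0]])

```text
time_s: 32.88
ee_pos: [0.5332, -0.3192, 0.1381]
tcp_rot: [[-0.999, 0.048, -0.0], [0.048, 0.999, 0.0], [0.0, 0.0, -1.0]]
contact_force: [-0.2, 0.4, 0.5]
opening: 0.0725
```

Call:
carry_out(increments=[[0.7,0,0,-0.05,0],[0.7,0,0,-0.06,0],[0.7,0,0,-0.06,0],[0.7,0,0,-0.06,0]])

```text
time_s: 33.38
ee_pos: [0.5328, -0.319, 0.1948]
tcp_rot: [[-0.999, 0.047, -0.002], [0.047, 0.999, 0.001], [0.002, 0.001, -1.0]]
contact_force: [0.0, 0.3, -0.2]
opening: 0.0721
```

```bash
python3 - <<'E'
from h import *
s=robot.observe(); print(s['time_s'],s['ee_pos'],s['opening'],s['contact_force'],abs(s['qvel']).max())
c=grab('side'); cv2.imwrite('pics/s20.png',cv2.resize(c['color'][150:350,280:500],None,fx=3.6,fy=3,interpolation=cv2.INTER_CUBIC))
c=grab('wrist'); cv2.imwrite('pics/w20.png',c['color'])
for uv in [(316,225),(300,240)]: print(uv,xyz(c,[uv]))
t=grab('top'); cv2.imwrite('pics/t20.png',t['color'])
E
```

```text
33.375 [ 0.53284293 -0.31895209  0.19479796] 0.07214474009733826 [ 0.03987649  0.2749298  -0.21594024] 0.7833782339494082
(316, 225) [[ 0.54496422 -0.31862006  0.05066954]]
(300, 240) [[ 0.55840366 -0.33253226  0.04639179]]
```

View pics/s20.png

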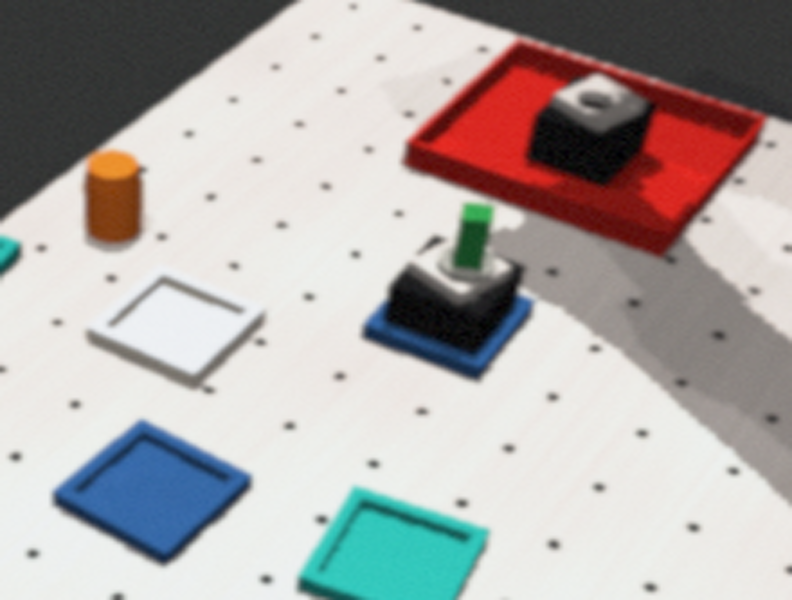

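View pics/w20.png

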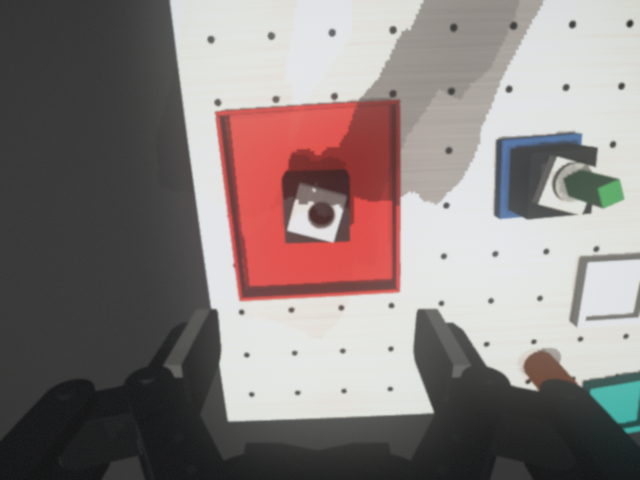

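View pics/t20.png

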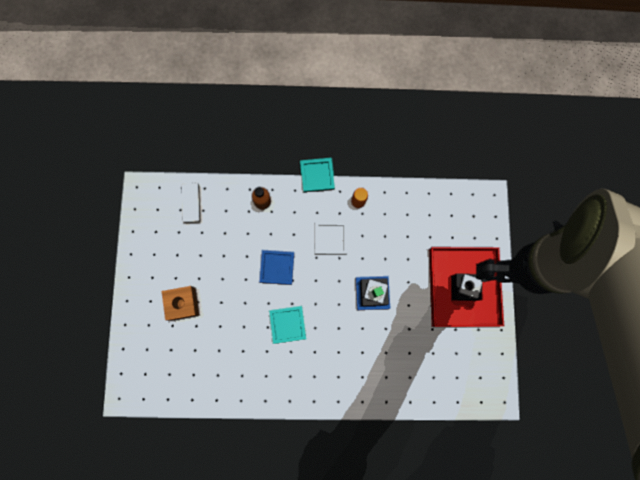

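The reject mount stands level mid-tray, wrist (316,212). The gauge is upright in the other mount, and the bottle, canister and slide box are at their original pixels. One last height check, then I'll hand in.

```bash
python3 - <<'E'
from h import *
c=load('wrist')
for uv in [(609,191),(611,186),(550,205),(300,225),(330,237)]: print(uv,xyz(c,[uv]).round(4))
print(robot.observe()['time_s'], robot.close_job())
E
```

```text
(609, 191) [[ 0.515  -0.1219  0.1064]]
(611, 186) [[ 0.5118 -0.1206  0.1058]]
(550, 205) [[ 0.5352 -0.1335  0.0585]]
(300, 225) [[ 0.5426 -0.3312  0.057 ]]
(330, 237) [[ 0.5533 -0.3079  0.058 ]]
the job is handed in; nothing more can be done
33.525 None
```

The job is handed in at 33.5 s: the gauge stands fully home in the right-hand mount, still in its nest, and the undersized left-hand mount is in the red tray.

- **Gauging:** In the left mount the gauge stopped on the step with about 10 N, its collar about 17 mm short of the plate. In the right mount it went down freely until the collar rested on the plate, and I released it there.
- **Reject:** I set the left mount down on the tray floor, with the wrist force reading swinging about 9 N at touchdown.
- **Last checks:**
  - The gauge handle top measured 0.106 m, against 0.1055 m expected when home.
  - The rejected mount's plate measured 0.057–0.058 m (expected 0.0565 m) and looked level, near the tray centre.
  - The bottle, canister and slide box appear where they started.
- **What disagreed:** The real finger ends sit about 36 mm behind the stated TCP. My first try at picking up the left mount therefore closed on its plate with about 8 N. I opened, went about 30 mm lower and gripped the block properly.
- **Camera offsets:** Calibration offsets of 1–4 mm between cameras were corrected by eye.

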